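# Line up the feeding bottles by height beside the warmer

### The arm

A 6-joint arm with a two-finger parallel gripper is mounted at the origin on the work surface. World frame = base frame: x ahead of the robot, y to its left, z up, the work surface at z = 0. Lengths are in m, angles in degrees, forces in N, time in s.
With the tool pointing down it reaches from about 0.375 to 0.925 m from the base axis. Payload 5.7 kg.
Tool frame: the origin (TCP) lies midway between the tips of the shut fingers; the grasp point (between the pads) lies 19 mm behind it; z points along the fingers, x is the direction in which the jaws open and shut, and the axes are right-handed (so a half turn about z gives the same grasp; the last joint's range is limited). The gripper opens to 88 mm and grips with 3 to 60 N. Pads are 20 mm wide; open, the fingers measure 115 mm over their backs; the gripper's body (75 mm by 178 mm) begins 61 mm behind the grasp point.
Start: joints at [67.661, 20.558, 86.54, -0, 72.909, -6.595], TCP at [0.163, 0.577, 0.223] pointing down, gripper open.
Joint ranges: [-170.27, 170.27], [-57.76, 135], [12.27, 136.19], [-55.21, 235.2], [11.17, 155.16], [-170.74, 170.74]. Speed limits (degrees/s): [136.94, 136.94, 180, 180, 180, 180].

### API

Orientations are given as a 3x3 rotation matrix whose columns are the frame's x, y, z axes.
In Python, from bench import get_state, camera, camera_info, sign_off, trace, mark_of gives the robot as it stands. The module is installed in compiled form; this text tells all that it offers.
- The arm moves only by the tool carry_out, never from a script. Its argument "deltas" is a list of rows, each an object with "gripper": the closure in counts, from 0 (fully open) to 255 (shut); "linear": the shift along the tool's x, y, z in units of 30 mm (1.0 is 30 mm), a list of three; "yaw": the turn about the tool's z in units of 5 degrees (1.0 is 5 degrees). In form: [{"gripper": gripper, "linear": [tx, ty, tz], "yaw": yaw}, ...]. A call has 1 to 8 rows; each row shifts and turns the pose as measured when the row begins, along the tool's axes as they then stand; what a row does not reach is not made up. A row lasts 1/10 s, in which the tool goes at most 50 mm and 8.59 degrees, less where a joint would pass 70% of its speed; a pose out of reach is approached as far as the arm can. A call is refused whole if a number of a shift passes 1 or a number of a turn 1, either way. A call with a gripper value outside its range is refused whole. The fingers move at their own pace and stop on an object; the grip force is fixed at half the most. Time passes only in rows, so rows that do not move let the fingers close. It gives the time, the measured TCP pose, the force and the opening at its end, in the units of the state.
- get_state(): the state, without advancing time (a new reading comes with each control period).
- camera(name): name is "scene" or "top" or "wrist"; returns the picture (480x640x3 uint8, blue, green, red); there is no depth.
- camera_info(name): a dict with "K" (3x3 intrinsics, pixels), "world_to_cam" (4x4, takes a point from world to camera coordinates). Camera axes: x right, y up, looking along -z (the intrinsics and any distortion apply to the point x, -y, -z); pixel columns grow to the right and rows downward; lengths in m; the calibration is good to about 2 mm. The wrist camera is an equidistant fisheye: a pixel r from the principal point sees the ray r / f radians off the axis. A picture is of the moment at which its call begins: read the wrist's pose just before it. camera_info takes no time and is no camera call; for the wrist camera it gives the pose at the moment of the call.
- sign_off(): hands the job in, once; it reports no verdict.
Trained networks look in the newest picture that a camera, given by its name, has taken for a name from the list of things; names that differ only in an ending like _2 or _b are one class to them, and where a whole thing is asked for, a point or a joint stands for the part that bears it (a point fixed in the world has none). Each returns a list of dicts, best first, with "conf" (0 to 1); they miss things now and then, are a little off and sometimes report something else, mostly with a low value. They report only what shows in the picture. A call takes as long as a camera call.
- trace(camera, label): "region" (480x640 bool, what is visible of it) and "position" ([row, column] in pixels, amid what is visible of it).
- mark_of(camera, label): "position" ([row, column] in pixels: a listed point, or the origin of a listed thing).
The state is a dict: "clock": time; "q": joint angles; "joint_vel": joint speeds; "effort": joint torques, N m; "eef_pos": TCP position; "ee_rot": TCP orientation; "ft_force": force on the tool from outside, world axes, zero at the start; "wrist_torque": the same for the moment, N m; "finger_gap": finger opening in m.
Only numpy, scipy, OpenCV 4.12 (cv2) and the standard library are available. Lean on these libraries where they do the work, as an engineer would, in place of code of your own. Each camera call takes 0.05 s, during which the arm holds its last target.

### The job

Line up the four closed glass bottles on the row of four round cork mats in order of height, the tallest on the mat next to the bottle warmer and the shortest on the mat farthest from it, each standing upright in the middle of its own mat and let go. Do not knock any bottle over on the way, and leave the kitchen timer where it is.

Things in the scene. Friction and masses are not known exactly. Their poses are not given: they have to be found in the camera images.
- bottle_a: The shortest of the four closed bottles: clear glass, white cap, upright and round, 70 mm high over all. The straight glass body is 42 mm in diameter from the underside up to 56 mm; the cap above it is 35 mm in diameter. Origin at the centre of the underside, z up along the bottle. Loose.
- bottle_b: The second shortest of the four closed bottles: clear glass, white cap, upright and round, 95 mm high over all. The straight glass body is 47 mm in diameter from the underside up to 76 mm; the cap above it is 39 mm in diameter. Origin at the centre of the underside, z up along the bottle. Loose.
- bottle_c: The second tallest of the four closed bottles: clear glass, white cap, upright and round, 120 mm high over all. The straight glass body is 52 mm in diameter from the underside up to 96 mm; the cap above it is 44 mm in diameter. Origin at the centre of the underside, z up along the bottle. Loose.
- bottle_d: The tallest of the four closed bottles: clear glass, white cap, upright and round, 145 mm high over all. The straight glass body is 57 mm in diameter from the underside up to 116 mm; the cap above it is 48 mm in diameter. Origin at the centre of the underside, z up along the bottle. Loose.
- mat_0: One of four alike round cork mats, 72 mm in diameter, 3 mm thick, about 100 mm apart in a straight row on a low brown wooden board (100 x 400 mm, 12 mm high) that lies crosswise before the robot, beyond the bottles. Fixed. Origin at the centre of the underside; the top, where a bottle stands, is 3 mm above it (15 mm above the table). The numbers do not tell the order in the row, which differs at every start.
- mat_1: One of four alike round cork mats, 72 mm in diameter, 3 mm thick, about 100 mm apart in a straight row on a low brown wooden board (100 x 400 mm, 12 mm high) that lies crosswise before the robot, beyond the bottles. Fixed. Origin at the centre of the underside; the top, where a bottle stands, is 3 mm above it (15 mm above the table). The numbers do not tell the order in the row, which differs at every start.
- mat_2: One of four alike round cork mats, 72 mm in diameter, 3 mm thick, about 100 mm apart in a straight row on a low brown wooden board (100 x 400 mm, 12 mm high) that lies crosswise before the robot, beyond the bottles. Fixed. Origin at the centre of the underside; the top, where a bottle stands, is 3 mm above it (15 mm above the table). The numbers do not tell the order in the row, which differs at every start.
- mat_3: One of four alike round cork mats, 72 mm in diameter, 3 mm thick, about 100 mm apart in a straight row on a low brown wooden board (100 x 400 mm, 12 mm high) that lies crosswise before the robot, beyond the bottles. Fixed. Origin at the centre of the underside; the top, where a bottle stands, is 3 mm above it (15 mm above the table). The numbers do not tell the order in the row, which differs at every start.
- warmer: Bottle warmer: white plastic pot, 120 mm in diameter and 130 mm high, open well in the top and a grey turning knob on the front. Fixed, on the table at one end of the row of mats, left or right, about 150 mm from the nearest mat's centre. Origin at the centre of the underside. A steel canister with a wooden lid (96 mm in diameter, 124 mm high, fixed) stands likewise at the other end.
- timer: Round grey kitchen timer, 52 mm in diameter, 38 mm high, a loose bystander among the bottles. Origin at the centre of the underside. A plastic collar and an egg cup, at most 45 mm wide and 35 mm high, also stand between the bottles. Behind the row, 0.83 m and more from the robot, is a rail 0.22 m high.

How it is judged:
By the outcome, as a careful person would: the job done as asked, in the order asked, and still so for the second after the job is handed in, with the robot touching nothing.
It also fails if it takes over 106 s, if anything falls off the work surface, if the arm or the gripper's body presses on something with over 40 N, if the wrist force passes 120 N, or if a joint passes its speed limit or range.

## Working session

There is one attempt and no reset: what is moved stays moved. The work goes in short steps, Python scripts to look and compute and a tool call to move; the robot and the scene stay as the last step left them, time stands still between calls to the robot, and variables do not carry over. Pictures are saved under pics/ and viewed, and the job is handed in when it is done.

Besides the shell and the picture viewer there is one more tool, called after "Call:" as name([rows], argument=value, ...), one row to a line, values as JSON. carry_out: Moves the arm, as the interface text tells. Its arguments: {"type":"object","properties":{"deltas":{"type":"array","items":{"type":"object","properties":{"gripper":{"type":"number"},"linear":{"type":"array","items":{"type":"number"}},"yaw":{"type":"number"}}}}},"required":["deltas"]}

```bash
mkdir -p pics; ls; python3 - <<'E'
from bench import *
import cv2
s=get_state();print({k:(v if not hasattr(v,'tolist') else v.tolist()) for k,v in s.items()})
for n in ["scene","top","wrist"]:
    ci=camera_info(n);print(n,ci)
    cv2.imwrite(f"pics/{n}0.png",camera(n))
E
```

```text
pics
{'clock': 0.0, 'q': [67.65891012932617, 20.598527192930554, 86.59522138717068, -0.0026617385786489155, 72.9097235428979, -6.594134278400749], 'joint_vel': [0.013851194302663775, 0.014277510244987746, -0.048735602732456945, -0.04311058362911652, 0.08253856255354577, -0.016142779815358495], 'effort': [-0.001121335917559918, -51.535338163375854, -27.072370648384094, 0.06715604569762945, 0.03489747759886086, -0.0001370819882140495], 'eef_pos': [0.16259660579229912, 0.5768572641011296, 0.22182846331285366], 'ee_rot': [[0.27137555025400556, 0.9624733212858859, -0.0006453969719293568], [0.9624718562343118, -0.2713762685766953, -0.0016872493198851455], [-0.0017990778787400476, -0.00016329820898128937, -0.9999983683249093]], 'ft_force': [0.34568617570995563, -0.0867716267132127, 0.24307801872687065], 'wrist_torque': [-0.01345392294460646, 0.021810634164137456, 0.022981901850785375], 'finger_gap': 0.08815714928327986}
scene {'K': array([[447.27645003,   0.        , 322.92767436],
       [  0.        , 447.27645003, 238.5303166 ],
       [  0.        ,   0.        ,   1.        ]]), 'world
[... 411 characters left out ...]
     ]]), 'world_to_cam': array([[ 0.00299018, -0.99986434,  0.01619765, -0.01684056],
       [ 0.98340125,  0.00587877,  0.18134888, -0.59476065],
       [-0.1814195 ,  0.01538652,  0.98328542, -0.80290719],
       [ 0.        ,  0.        ,  0.        ,  1.        ]])}
wrist {'K': array([[371.64829954,   0.        , 316.78093558],
       [  0.        , 371.64829954, 238.62403432],
       [  0.        ,   0.        ,   1.        ]]), 'world_to_cam': array([[ 0.27073909,  0.96265081, -0.00194205, -0.5985909 ],
       [-0.93446699,  0.26232691, -0.2407406 ,  0.03008977],
       [-0.23123968,  0.06699268,  0.97058755, -0.38860575],
       [ 0.        ,  0.        ,  0.        ,  1.        ]])}
```

View pics/scene0.png

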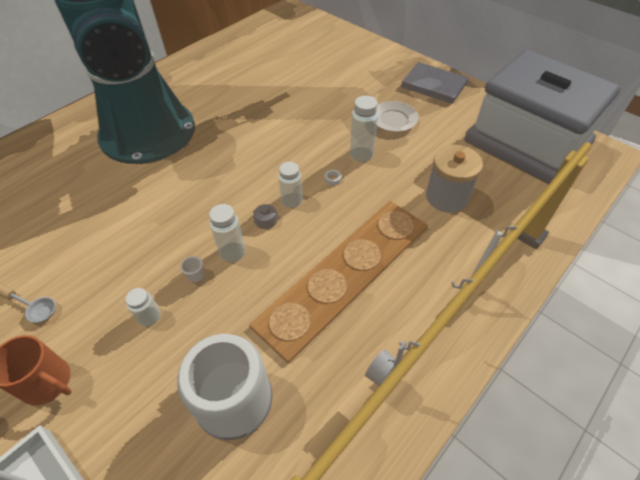

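View pics/top0.png

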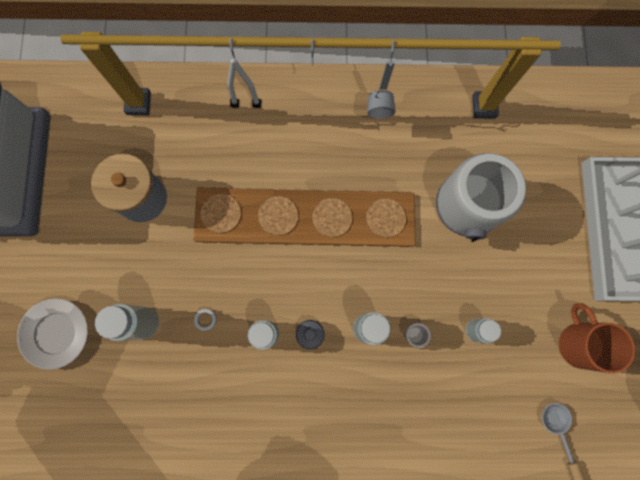

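View pics/wrist0.png

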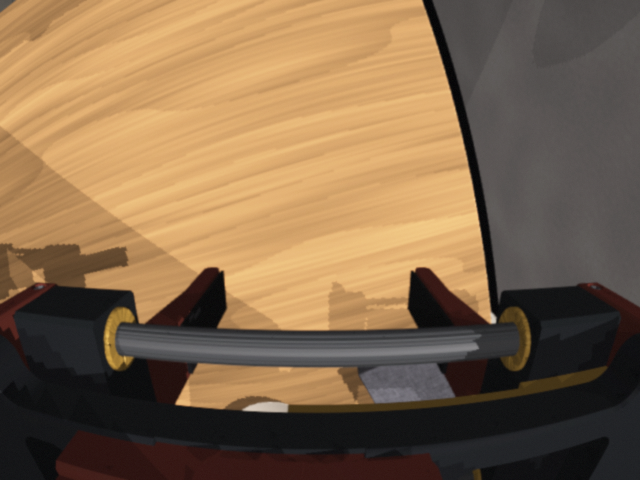

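The top view shows, from left to right: bottle_d (117,322), collar, bottle_b (263,334), timer (310,334), bottle_c (373,328), egg cup, and bottle_a (487,330). The mats are at row ~215, and the warmer is on the right (-y). Next I'll triangulate.

```bash
cat > h.py <<'E'
from bench import *
import numpy as np, cv2
def ray(n,rc,ci=None):
    ci=ci or camera_info(n);K=ci["K"];T=ci["world_to_cam"];R=T[:3,:3];t=T[:3,3]
    v=np.array([(rc[1]-K[0,2])/K[0,0],(rc[0]-K[1,2])/K[1,1]])
    if n=="wrist":
        th=np.linalg.norm(v);d=np.array([v[0]/th*np.sin(th),-v[1]/th*np.sin(th),-np.cos(th)]) if th>1e-9 else np.array([0,0,-1.])
    else: d=np.array([v[0],-v[1],-1])
    d=R.T@d
    return -R.T@t,d/np.linalg.norm(d)
def atz(n,rc,z,ci=None):
    o,d=ray(n,rc,ci);return o+d*(z-o[2])/d[2]
def tri(r1,r2):
    (o1,d1),(o2,d2)=r1,r2
    A=np.stack([d1,-d2],1);s=np.linalg.lstsq(A,o2-o1,rcond=None)[0]
    a,b=o1+s[0]*d1,o2+s[1]*d2
    return (a+b)/2,np.linalg.norm(a-b)
def proj(n,p):
    ci=camera_info(n);q=ci["world_to_cam"]@np.r_[p,1];K=ci["K"]
    return np.array([K[1,2]+K[1,1]*q[1]/q[2],K[0,2]-K[0,0]*q[0]/q[2]])
E
python3 - <<'E'
from h import *
np.set_printoptions(precision=4,suppress=True)
for l in ["bottle_a","mat_0","timer","warmer"]:
    S={}
    for n in ["scene","top"]:
        camera(n)
        S[n]=[(r["conf"],r["position"]) for r in mark_of(n,l)]
        T=[(round(r["conf"],2),np.round(r["position"]),int(r["region"].sum())) for r in trace(n,l)]
        print(l,n,[(round(c,2),np.round(p,1).tolist()) for c,p in S[n]]);print("   tr",T)
    for c,p in S["top"]:
        best=min(((tri(ray("top",p),ray("scene",q))) for _,q in S["scene"]),key=lambda t:t[1]+abs(t[0][2])*.5)
        print("  ",best[0],best[1],atz("top",p,0))
print(get_state()["clock"])
E
```

```text
bottle_a scene [(0.96, [154.6, 359.9]), (0.93, [197.7, 292.0]), (0.92, [249.8, 232.3]), (0.87, [314.1, 149.0])]
   tr [(0.97, array([305., 139.]), 916), (0.86, array([231., 225.]), 1526), (0.86, array([128., 361.]), 1487), (0.8, array([182., 292.]), 949)]
bottle_a top [(0.72, [333.3, 265.0]), (0.67, [330.4, 476.1]), (0.64, [324.7, 144.1]), (0.58, [324.2, 363.8])]
   tr [(0.78, array([321., 126.]), 1945), (0.71, array([334., 263.]), 723), (0.69, array([332., 481.]), 698), (0.68, array([325., 372.]), 964)]
   [0.4303 0.0807 0.0027] 0.0008406116990946331 [0.4305 0.0813 0.    ]
   [ 0.4365 -0.2921  0.    ] 0.0002792648808682024 [ 0.4366 -0.292   0.    ]
   [ 0.4444  0.2963 -0.0094] 0.0010647497456854646 [0.4447 0.2937 0.    ]
   [ 0.4444 -0.0959  0.0048] 0.00835144723428068 [ 0.4468 -0.0929  0.    ]
mat_0 scene [(0.97, [255.3, 363.0]), (0.69, [320.7, 290.5]), (0.67, [225.5, 393.0]), (0.56, [284.6, 329.7])]
   tr [(0.91, array([282., 327.]), 1055), (0.85, array([322., 288.]), 1243), (0.78, array([255., 361.]), 888)]
mat_0 top [(0.79, [215.4, 334.5]), (0.76, [217.4, 278.6]), (0.69, [213.3,
[... 263 characters left out ...]
95412 [0.6393 0.0612 0.    ]
   [0.6432 0.1602 0.0109] 0.0016037028567743661 [0.6463 0.1628 0.    ]
   [ 0.6363 -0.1302  0.0029] 0.0012415971908867798 [ 0.6373 -0.1302  0.    ]
timer scene [(0.95, [221.0, 264.9])]
   tr [(0.9, array([216., 264.]), 489), (0.25, array([129., 361.]), 1507)]
timer top [(0.8, [334.6, 310.6])]
   tr [(0.74, array([338., 312.]), 659)]
   [ 0.4281  0.0008 -0.0067] 0.0008522613208311113 [0.4285 0.0011 0.    ]
warmer scene [(0.81, [397.8, 232.1]), (0.56, [226.1, 396.0])]
   tr [(0.76, array([387., 222.]), 7510)]
warmer top [(0.8, [205.5, 469.6])]
   tr [(0.55, array([197., 482.]), 5723)]
   [ 0.6632 -0.29    0.0052] 0.0011335527543421342 [ 0.6642 -0.2922  0.    ]
1.35
```

```bash
python3 - <<'E'
import cv2,numpy as np
t=cv2.imread("pics/top0.png");s=cv2.imread("pics/scene0.png")
a=t[295:360,85:515];a=cv2.resize(a[:,:220],None,fx=3.6,fy=3.6,interpolation=2);b=cv2.resize(t[295:360,295:515],None,fx=3.6,fy=3.6,interpolation=2)
cv2.imwrite("pics/z1.png",np.vstack([a,b]))
c=[cv2.resize(s[y:y+75,x:x+75],(400,300) if 0 else (300,300),interpolation=2) for y,x in [(90,325),(155,255),(195,190),(275,105)]]
cv2.imwrite("pics/z2.png",np.vstack([np.hstack(c[:2]),np.hstack(c[2:])]))
E
```

```text
(no output)
```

View pics/z1.png

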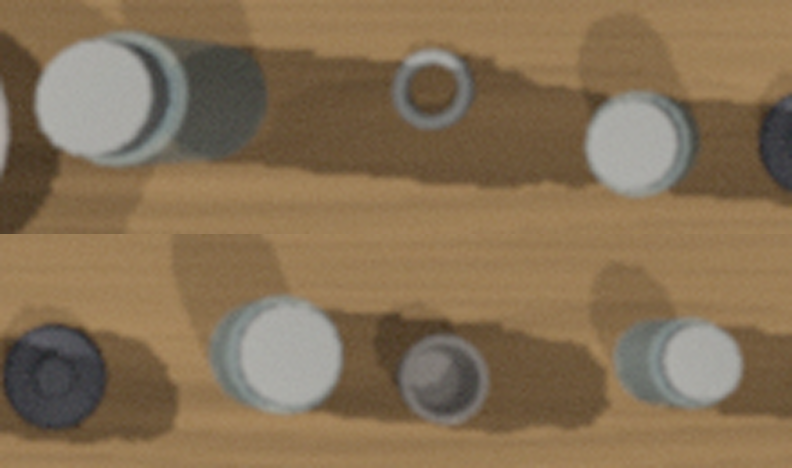

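View pics/z2.png

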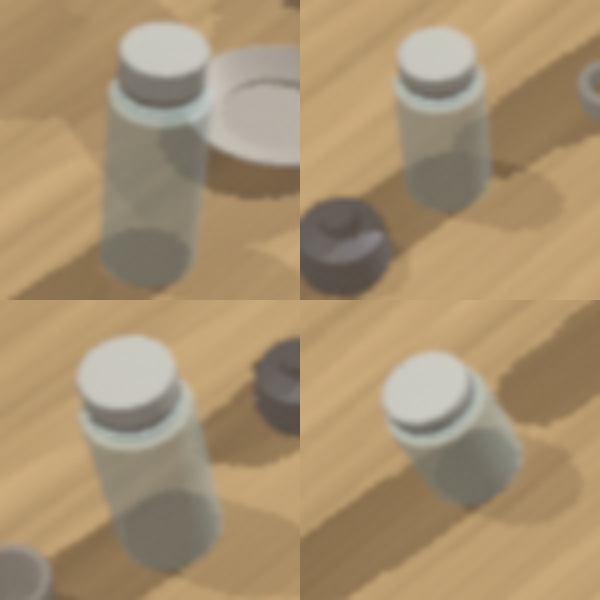

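```bash
python3 - <<'E'
from h import *
np.set_printoptions(precision=4,suppress=True)
t=cv2.imread("pics/top0.png");s=cv2.imread("pics/scene0.png")
def cap(im,seed,w):
    y,x=seed;h=cv2.cvtColor(im,cv2.COLOR_BGR2HSV);r=im.min(2)  # blue-ish min
    ref=np.median(r[y-2:y+3,x-2:x+3])
    sub=cv2.resize(r[y-w:y+w+1,x-w:x+w+1],None,fx=4,fy=4,interpolation=cv2.INTER_CUBIC)
    m=(sub>ref*0.90).astype(np.uint8)
    n,l,st,c=cv2.connectedComponentsWithStats(m);k=l[4*w+2,4*w+2]
    cs,_=cv2.findContours((l==k).astype(np.uint8),0,1)
    e=cv2.fitEllipse(cv2.convexHull(max(cs,key=cv2.contourArea)))
    return np.array([(e[0][1]+.5)/4-.5+y-w,(e[0][0]+.5)/4-.5+x-w]),np.array(e[1])/4,ref
for nm,ts,ss,h,d in [("d",(322,113),(103,366),.145,48),("b",(335,262),(168,289),.095,39),("c",(328,375),(213,221),.12,44),("a",(330,489),(297,137),.07,35)]:
    a=cap(t,ts,26);b=cap(s,ss,24)
    P,g=tri(ray("top",a[0]),ray("scene",b[0]))
    at=atz("top",a[0],h); as_=atz("scene",b[0],h)
    print(nm,a[0],a[1],a[2],b[0],b[1],b[2],"tri",P,g,"T",at,"S",as_)
for n,im in [("top",t),("scene",s)]:
    camera(n)
    for l in ["mat_0"]:
        for r in trace(n,l):
            g=r["region"].astype(np.uint8);cs,_=cv2.findContours(g,0,1);e=cv2.fitEllipse(cv2.convexHull(max(cs,key=cv2.contourArea)))
            print(n,round(r["conf"],2),np.array(e[0])[::-1],e[1],atz(n,np.array(e[0])[::-1],.015))
for y,x in [(213,221),(216,250),(216,278),(216,305),(217,332)]: print(t[y-3:y+4,x-3:x+4].reshape(-1,3).mean(0))
for y,x in [(321,290),(303,308),(286,328)]: print(s[y-3:y+4,x-3:x+4].reshape(-1,3).mean(0))
E
```

```text
d [321.8596 110.4629] [29.7054 32.1498] 165.0 [101.8068 365.7927] [12.5297 21.2778] 190.0 tri [0.4478 0.2972 0.1409] 0.00022531456333690325 T [0.4478 0.2956 0.145 ] S [0.4511 0.2924 0.145 ]
b [334.9695 259.9982] [23.6557 24.6575] 166.0 [167.9418 288.6911] [12.4792 18.2593] 191.0 tri [0.4285 0.0805 0.0904] 0.0007929598452376932 T [0.4288 0.0804 0.095 ] S [0.432 0.077 0.095]
c [328.1188 374.9975] [26.9733 28.2826] 166.0 [212.5546 221.1658] [16.9019 23.8011] 191.0 tri [ 0.4397 -0.0985  0.1161] 0.0007823580543069071 T [ 0.4399 -0.0977  0.12  ] S [ 0.4426 -0.1005  0.12  ]
a [330.3586 489.5163] [19.7865 21.0249] 164.0 [296.298  135.8377] [15.3779 21.5618] 194.0 tri [ 0.4366 -0.2933  0.0658] 0.0011256470884100304 T [ 0.4369 -0.2914  0.07  ] S [ 0.4393 -0.2942  0.07  ]
top 0.75 [217.4289 332.05  ] (38.630619049072266, 38.937255859375) [ 0.6365 -0.0363  0.015 ]
top 0.73 [215.9744 278.0179] (39.24711990356445, 39.523399353027344) [0.6386 0.0612 0.015 ]
top 0.72 [213.5338 220.4557] (38.13270950317383, 39.79899597167969) [0.6424 0.165  0.015 ]
top 0.62 [217.9956 385.7395] (38.02833557128906, 39.177066802978516) [ 0.6361 -0.1336  0.015 ]
top 0.21 [334.6456 263.5222] (28.310375213623047, 31.674713134765625) [0.4284 0.0824 0.015 ]
scene 0.97 [285.932  326.6998] (34.95278549194336, 38.56800079345703) [ 0.6404 -0.0398  0.015 ]
scene 0.91 [321.0699 289.1984] (37.78500747680664, 40.87152862548828) [ 0.6397 -0.1366  0.015 ]
scene 0.87 [224.6243 395.0848] (27.918807983398438, 35.49573516845703) [0.6462 0.1611 0.015 ]
scene 0.64 [254.4165 361.4422] (31.107545852661133, 37.54267120361328) [0.6426 0.0579 0.015 ]
[ 50.6531  76.5918 103.6122]
[ 48.2245  88.102  130.1224]
[ 76.0816 113.4082 149.4898]
[ 48.3265  87.5918 130.    ]
[ 75.8571 113.7143 149.5714]
[103.8163 148.2245 186.1633]
[ 71.1224 117.5102 161.9184]
[103.3469 148.     186.3469]
```

```bash
cat > plan.py <<'E'
import sys
from h import *
# plan.py x y z [ang] : rows to go there, tool x at world angle ang(deg)
x,y,z=map(float,sys.argv[1:4]);ang=float(sys.argv[4]) if len(sys.argv)>4 else 0
s=get_state();p=np.array(s["eef_pos"]);R=np.array(s["ee_rot"])
d=np.array([x,y,z])-p;a=np.degrees(np.arctan2(R[1,0],R[0,0]));ty=(a-ang+180)%360-180
print("t",round(s["clock"],2),"pos",np.round(p,4),"ang",round(a,2),"d",np.round(d,4),"yaw units",round(ty/5,2),"tool d units",np.round(R.T@d/.03,2))
n=int(np.ceil(max(abs(ty)/5,np.abs(d).max()/.03*1.0,np.linalg.norm(d)/.045)))
if abs(ty)>5:
    for i in range(n):
        th=np.radians(a-ty*i/n);Rt=np.array([[np.cos(th),np.sin(th),0],[np.sin(th),-np.cos(th),0],[0,0,-1]])
        print(i,np.round(Rt.T@d/n/.03,2),round(ty/n/5,2))
E
python3 plan.py .4495 .294 .225
```

```text
t 1.55 pos [0.1628 0.5774 0.2226] ang 74.26 d [ 0.2867 -0.2834  0.0024] yaw units 14.85 tool d units [-6.5  11.76 -0.08]
0 [-0.43  0.78 -0.01] 0.99
1 [-0.36  0.82 -0.01] 0.99
2 [-0.29  0.85 -0.01] 0.99
3 [-0.22  0.87 -0.01] 0.99
4 [-0.14  0.88 -0.01] 0.99
5 [-0.07  0.89 -0.01] 0.99
6 [ 0.01  0.9  -0.01] 0.99
7 [ 0.09  0.89 -0.01] 0.99
8 [ 0.17  0.88 -0.01] 0.99
9 [ 0.24  0.86 -0.01] 0.99
10 [ 0.31  0.84 -0.01] 0.99
11 [ 0.39  0.81 -0.01] 0.99
12 [ 0.45  0.77 -0.01] 0.99
13 [ 0.52  0.73 -0.01] 0.99
14 [ 0.58  0.68 -0.01] 0.99
```

Call:
carry_out([
  {"gripper": 0,"linear": [-0.43,0.78,0],"yaw": 1},
  {"gripper": 0,"linear": [-0.36,0.82,0],"yaw": 1},
  {"gripper": 0,"linear": [-0.29,0.85,0],"yaw": 1},
  {"gripper": 0,"linear": [-0.22,0.87,0],"yaw": 1},
  {"gripper": 0,"linear": [-0.14,0.88,0],"yaw": 1},
  {"gripper": 0,"linear": [-0.07,0.89,0],"yaw": 1},
  {"gripper": 0,"linear": [0.01,0.9,0],"yaw": 1},
  {"gripper": 0,"linear": [0.09,0.89,0],"yaw": 1},
])

```text
clock: 2.35
eef_pos: [0.3168, 0.4223, 0.2227]
ee_rot: [[0.838, 0.545, 0.001], [0.545, -0.838, 0.003], [0.002, -0.002, -1.0]]
ft_force: [0.4, 0.5, 0.3]
finger_gap: 0.0882
```

```bash
python3 plan.py .4495 .294 .225
```

```text
t 2.35 pos [0.3168 0.4223 0.2227] ang 33.05 d [ 0.1327 -0.1283  0.0023] yaw units 6.61 tool d units [ 1.38  6.   -0.09]
0 [ 0.2   0.86 -0.01] 0.94
1 [ 0.27  0.84 -0.01] 0.94
2 [ 0.33  0.81 -0.01] 0.94
3 [ 0.4   0.78 -0.01] 0.94
4 [ 0.46  0.75 -0.01] 0.94
5 [ 0.52  0.71 -0.01] 0.94
6 [ 0.58  0.66 -0.01] 0.94
```

Tracking is accurate.

Call:
carry_out([
  {"gripper": 0,"linear": [0.2,0.86,0],"yaw": 0.94},
  {"gripper": 0,"linear": [0.27,0.84,0],"yaw": 0.94},
  {"gripper": 0,"linear": [0.33,0.81,0],"yaw": 0.94},
  {"gripper": 0,"linear": [0.4,0.78,0],"yaw": 0.94},
  {"gripper": 0,"linear": [0.46,0.75,0],"yaw": 0.94},
  {"gripper": 0,"linear": [0.52,0.71,0],"yaw": 0.94},
  {"gripper": 0,"linear": [0.58,0.66,0],"yaw": 0.94},
  {"gripper": 0,"linear": [0,0,0],"yaw": 0},
])

```text
clock: 3.15
eef_pos: [0.4558, 0.285, 0.2235]
ee_rot: [[1.0, -0.027, 0.004], [-0.027, -1.0, 0.004], [0.004, -0.004, -1.0]]
ft_force: [-1.0, 0.3, 0.6]
finger_gap: 0.0877
```

```bash
python3 plan.py .4495 .294 .081; python3 - <<'E'
from h import *
ci=camera_info("wrist");im=camera("wrist");cv2.imwrite("pics/w1.png",im)
print(-ci["world_to_cam"][:3,:3].T@ci["world_to_cam"][:3,3])
E
```

```text
t 3.15 pos [0.4558 0.285  0.2235] ang -1.53 d [-0.0063  0.009  -0.1425] yaw units -0.31 tool d units [-0.24 -0.28  4.75]
[0.45717269 0.34897709 0.38510272]
```

View pics/w1.png

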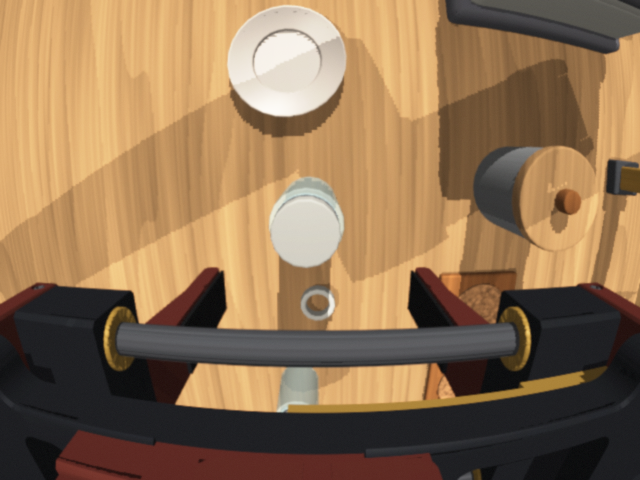

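```bash
python3 - <<'E'
from h import *
im=cv2.imread("pics/w1.png");r=im.min(2);print(r[230,300:310])
m=(r[190:280,255:360]>165).astype(np.uint8)
n,l,st,c=cv2.connectedComponentsWithStats(m);k=l[40,50];cs,_=cv2.findContours((l==k).astype(np.uint8),0,1)
e=cv2.fitEllipse(cv2.convexHull(max(cs,key=cv2.contourArea)));print(e)
p=(e[0][1]+190,e[0][0]+255);print(p,atz("wrist",p,.145),atz("wrist",p,.14))
E
```

```text
[200 200 200 202 201 201 201 202 199 201]
((50.616336822509766, 36.0697135925293), (74.53597259521484, 79.53568267822266), 2.0285348892211914)
(226.0697135925293, 305.61633682250977) [0.44820873 0.30009038 0.145     ] [0.44804774 0.29905537 0.14      ]
```

Call:
carry_out([
  {"gripper": 0,"linear": [-0.24,-0.33,0],"yaw": -0.31},
  {"gripper": 0,"linear": [0,0,0.5],"yaw": 0},
  {"gripper": 0,"linear": [0,0,0],"yaw": 0},
])

```text
clock: 3.5
eef_pos: [0.4444, 0.2992, 0.2084]
ee_rot: [[1.0, 0.011, 0.001], [0.011, -1.0, 0.006], [0.001, -0.006, -1.0]]
ft_force: [-0.7, 0.0, 0.0]
finger_gap: 0.0876
```

```bash
python3 plan.py .449 .2955 .081
```

```text
t 3.5 pos [0.4444 0.2992 0.2084] ang 0.62 d [ 0.0046 -0.0037 -0.1274] yaw units 0.12 tool d units [0.15 0.15 4.25]
```

Call:
carry_out([
  {"gripper": 0,"linear": [0,0,0],"yaw": 0},
  {"gripper": 0,"linear": [0.12,0.1,0.4],"yaw": 0.1},
  {"gripper": 0,"linear": [0,0,0],"yaw": 0},
  {"gripper": 0,"linear": [0,0,0],"yaw": 0},
])

```text
clock: 3.9
eef_pos: [0.4463, 0.2991, 0.1967]
ee_rot: [[1.0, 0.008, 0.002], [0.008, -1.0, 0.007], [0.002, -0.007, -1.0]]
ft_force: [0.1, 1.1, 0.3]
finger_gap: 0.088
```

```bash
python3 plan.py .449 .2955 .081
```

```text
t 3.9 pos [0.4463 0.2991 0.1967] ang 0.45 d [ 0.0027 -0.0036 -0.1157] yaw units 0.09 tool d units [0.08 0.15 3.85]
```

Call:
carry_out([
  {"gripper": 0,"linear": [0.09,0.12,0.6],"yaw": 0.1},
  {"gripper": 0,"linear": [0,0,0.8],"yaw": 0},
  {"gripper": 0,"linear": [0,0,0.8],"yaw": 0},
  {"gripper": 0,"linear": [0,0,0.7],"yaw": 0},
  {"gripper": 0,"linear": [0,0,0],"yaw": 0},
  {"gripper": 0,"linear": [0,0,0],"yaw": 0},
])

```text
clock: 4.5
eef_pos: [0.4523, 0.297, 0.1096]
ee_rot: [[1.0, -0.002, 0.006], [-0.002, -1.0, 0.01], [0.006, -0.01, -1.0]]
ft_force: [0.6, 0.1, -0.0]
finger_gap: 0.0878
```

```bash
python3 plan.py .449 .2955 .081
```

```text
t 4.5 pos [0.4523 0.297  0.1096] ang -0.11 d [-0.0033 -0.0015 -0.0286] yaw units -0.02 tool d units [-0.12  0.06  0.95]
```

Call:
carry_out([
  {"gripper": 0,"linear": [-0.12,0.05,0.9],"yaw": 0},
  {"gripper": 0,"linear": [0,0,0],"yaw": 0},
  {"gripper": 0,"linear": [0,0,0],"yaw": 0},
])

```text
clock: 4.8
eef_pos: [0.4519, 0.2971, 0.0862]
ee_rot: [[1.0, -0.002, 0.012], [-0.002, -1.0, 0.012], [0.012, -0.012, -1.0]]
ft_force: [0.9, 0.1, 0.0]
finger_gap: 0.0879
```

```bash
python3 plan.py .449 .2955 .081
```

```text
t 4.8 pos [0.4519 0.2971 0.0862] ang -0.12 d [-0.0029 -0.0016 -0.0052] yaw units -0.02 tool d units [-0.1   0.06  0.17]
```

Call:
carry_out([
  {"gripper": 0,"linear": [-0.12,0,0.15],"yaw": 0},
  {"gripper": 0,"linear": [0,0,0],"yaw": 0},
  {"gripper": 255,"linear": [0,0,0],"yaw": 0},
  {"gripper": 255,"linear": [0,0,0],"yaw": 0},
  {"gripper": 255,"linear": [0,0,0],"yaw": 0},
  {"gripper": 255,"linear": [0,0,0],"yaw": 0},
  {"gripper": 255,"linear": [0,0,0],"yaw": 0},
])

```text
clock: 5.5
eef_pos: [0.4506, 0.2986, 0.0858]
ee_rot: [[1.0, -0.002, 0.018], [-0.002, -1.0, 0.015], [0.018, -0.015, -1.0]]
ft_force: [0.0, 0.2, -1.2]
finger_gap: 0.0571
```

```bash
python3 plan.py .638 -.135 .25; python3 -c "
from h import *
cv2.imwrite('pics/s2.png',camera('scene')[60:200,280:470].repeat(4,0).repeat(4,1));cv2.imwrite('pics/w2.png',camera('wrist'))"
```

```text
t 5.5 pos [0.4506 0.2986 0.0858] ang -0.12 d [ 0.1874 -0.4336  0.1642] yaw units -0.02 tool d units [ 6.37 14.36 -5.58]
```

View pics/s2.png

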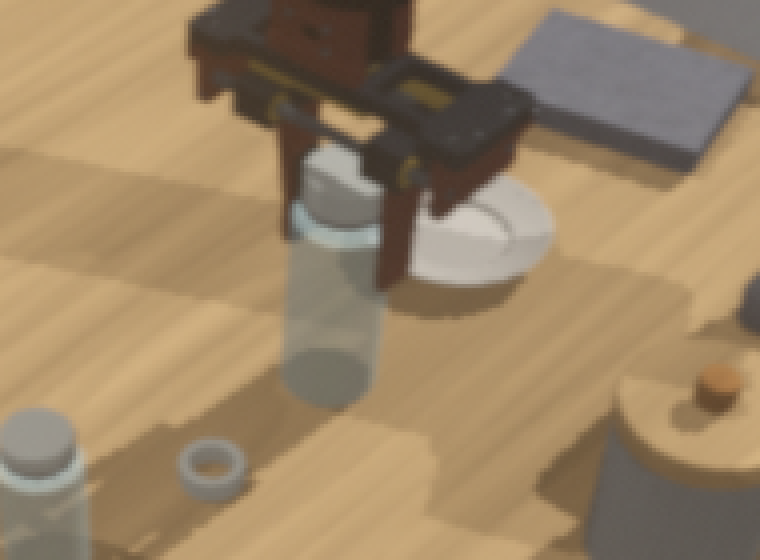

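View pics/w2.png

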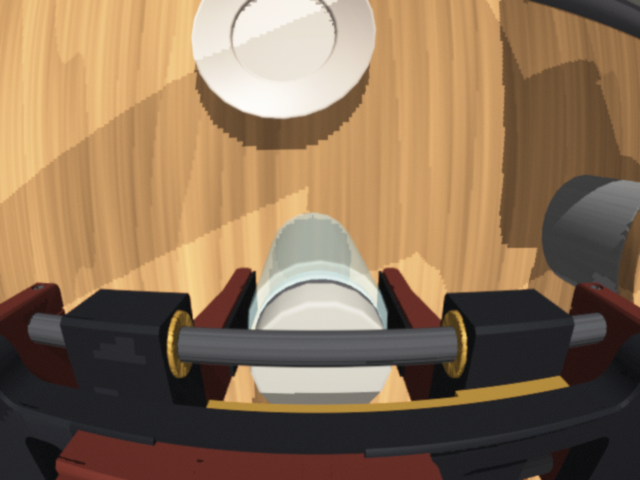

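Call:
carry_out([
  {"gripper": 255,"linear": [0,0,-1],"yaw": 0},
  {"gripper": 255,"linear": [0,0,-1],"yaw": 0},
  {"gripper": 255,"linear": [0.2,0.5,-1],"yaw": 0},
])

```text
clock: 5.9
eef_pos: [0.4502, 0.2809, 0.1723]
ee_rot: [[1.0, -0.001, 0.005], [-0.001, -1.0, 0.01], [0.005, -0.01, -1.0]]
ft_force: [0.4, 0.7, -3.6]
finger_gap: 0.0572
```

```bash
cat > settle.py <<'E'
import sys
from h import *
for _ in range(int(sys.argv[1])): camera("top")
s=get_state();R=np.array(s["ee_rot"]);print("settled",np.round(s["eef_pos"],4),"tilt",np.round(R[:2,2],4),"gap",round(s["finger_gap"],4),"F",np.round(s["ft_force"],1))
E
python3 -c "
from h import *
print(np.array(get_state()['ee_rot'])[:,2])"; python3 settle.py 2; python3 plan.py .638 -.135 .2
```

```text
[ 0.00535313  0.010107   -0.99993459]
settled [0.4544 0.2805 0.1754] tilt [0.0142 0.0124] gap 0.0568 F [ 1.1  0.8 -2.6]
t 6.0 pos [0.4544 0.2805 0.1754] ang -0.16 d [ 0.1836 -0.4155  0.0246] yaw units -0.03 tool d units [ 6.17 13.82 -0.9 ]
```

Call:
carry_out([
  {"gripper": 255,"linear": [0.44,0.98,-0.4],"yaw": 0},
  {"gripper": 255,"linear": [0.44,0.98,-0.3],"yaw": 0},
  {"gripper": 255,"linear": [0.44,0.98,-0.2],"yaw": 0},
  {"gripper": 255,"linear": [0.44,0.98,0],"yaw": 0},
  {"gripper": 255,"linear": [0.44,0.98,0],"yaw": 0},
  {"gripper": 255,"linear": [0.44,0.98,0],"yaw": 0},
  {"gripper": 255,"linear": [0.44,0.98,0],"yaw": 0},
  {"gripper": 255,"linear": [0.44,0.98,0],"yaw": 0},
])

```text
clock: 6.8
eef_pos: [0.5552, 0.0416, 0.1895]
ee_rot: [[1.0, 0.0, 0.001], [0.0, -1.0, 0.015], [0.001, -0.015, -1.0]]
ft_force: [0.4, -0.2, -2.4]
finger_gap: 0.0572
```

```bash
python3 settle.py 0; python3 plan.py .638 -.135 .2
```

```text
settled [0.5552 0.0416 0.1895] tilt [0.0008 0.0152] gap 0.0572 F [ 0.4 -0.2 -2.4]
t 6.8 pos [0.5552 0.0416 0.1895] ang 0.03 d [ 0.0828 -0.1766  0.0105] yaw units 0.01 tool d units [ 2.76  5.88 -0.44]
```

Call:
carry_out([
  {"gripper": 255,"linear": [0.48,0.98,0],"yaw": 0},
  {"gripper": 255,"linear": [0.48,0.98,0],"yaw": 0},
  {"gripper": 255,"linear": [0.48,0.98,0],"yaw": 0},
  {"gripper": 255,"linear": [0.48,0.98,0],"yaw": 0},
  {"gripper": 255,"linear": [0.4,0.8,0],"yaw": 0},
  {"gripper": 255,"linear": [0.2,0.4,0],"yaw": 0},
])

```text
clock: 7.4
eef_pos: [0.6289, -0.118, 0.1735]
ee_rot: [[1.0, -0.004, -0.013], [-0.004, -1.0, 0.02], [-0.013, -0.02, -1.0]]
ft_force: [1.1, 0.1, -2.7]
finger_gap: 0.0573
```

```bash
python3 settle.py 4; python3 plan.py .638 -.135 .11;python3 -c "
from h import *
cv2.imwrite('pics/s3.png',camera('scene'));cv2.imwrite('pics/t3.png',camera('top'))"
```

```text
settled [ 0.6276 -0.1151  0.1746] tilt [-0.0137  0.0208] gap 0.0569 F [-0.3  0.4 -2.7]
t 7.6 pos [ 0.6276 -0.1151  0.1746] ang -0.14 d [ 0.0104 -0.0199 -0.0646] yaw units -0.03 tool d units [0.38 0.71 2.13]
```

View pics/s3.png

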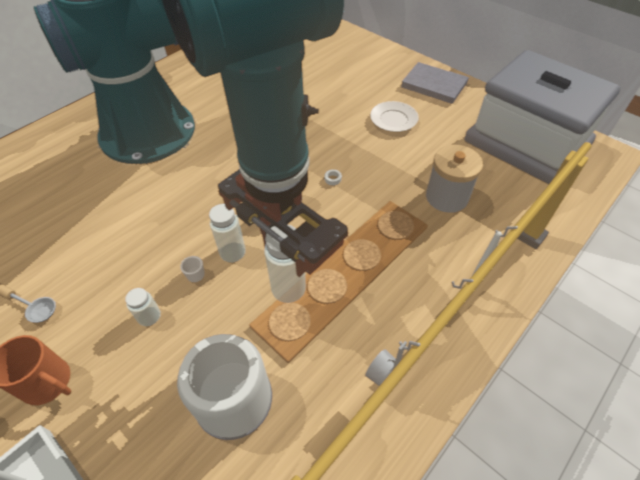

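View pics/t3.png

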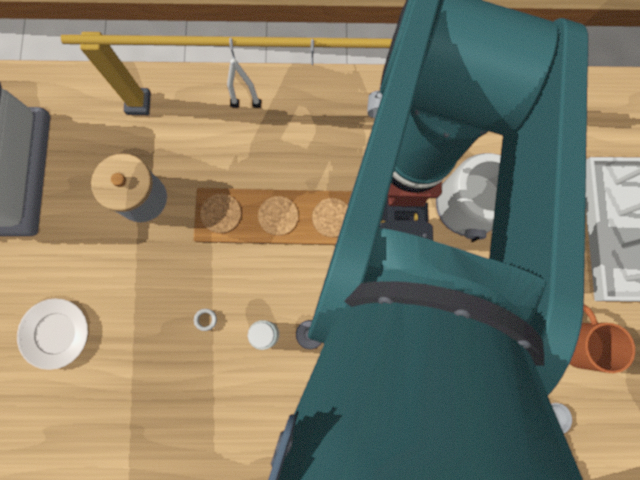

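Call:
carry_out([
  {"gripper": 255,"linear": [0.38,0.6,0.5],"yaw": 0},
  {"gripper": 255,"linear": [0,0,0.9],"yaw": 0},
])

```text
clock: 7.9
eef_pos: [0.6416, -0.1299, 0.137]
ee_rot: [[1.0, 0.002, -0.004], [0.002, -1.0, 0.018], [-0.004, -0.018, -1.0]]
ft_force: [0.2, 0.6, -3.3]
finger_gap: 0.0572
```

```bash
python3 settle.py 4; python3 plan.py .638 -.132 .102
```

```text
settled [ 0.6378 -0.1276  0.135 ] tilt [-0.0121  0.0216] gap 0.0567 F [ 0.8  0.3 -2.3]
t 8.1 pos [ 0.6378 -0.1276  0.135 ] ang 0.15 d [ 0.0002 -0.0044 -0.033 ] yaw units 0.03 tool d units [0.02 0.17 1.1 ]
```

Call:
carry_out([
  {"gripper": 255,"linear": [0.02,0.15,0.9],"yaw": 0},
])

```text
clock: 8.2
eef_pos: [0.6418, -0.1316, 0.1127]
ee_rot: [[1.0, 0.004, -0.003], [0.004, -1.0, 0.019], [-0.003, -0.019, -1.0]]
ft_force: [1.5, -1.0, -3.0]
finger_gap: 0.0568
```

```bash
python3 settle.py 4; python3 plan.py .638 -.132 .102; python3 -c "
from h import *
cv2.imwrite('pics/s4.png',camera('scene')[200:370,210:410].repeat(4,0).repeat(4,1)[:600])"
```

```text
settled [ 0.6379 -0.131   0.1089] tilt [-0.0123  0.0218] gap 0.0566 F [ 0.5  0.  -2.9]
t 8.4 pos [ 0.6379 -0.131   0.1089] ang 0.17 d [ 0.0001 -0.001  -0.0069] yaw units 0.03 tool d units [0.   0.04 0.23]
```

View pics/s4.png

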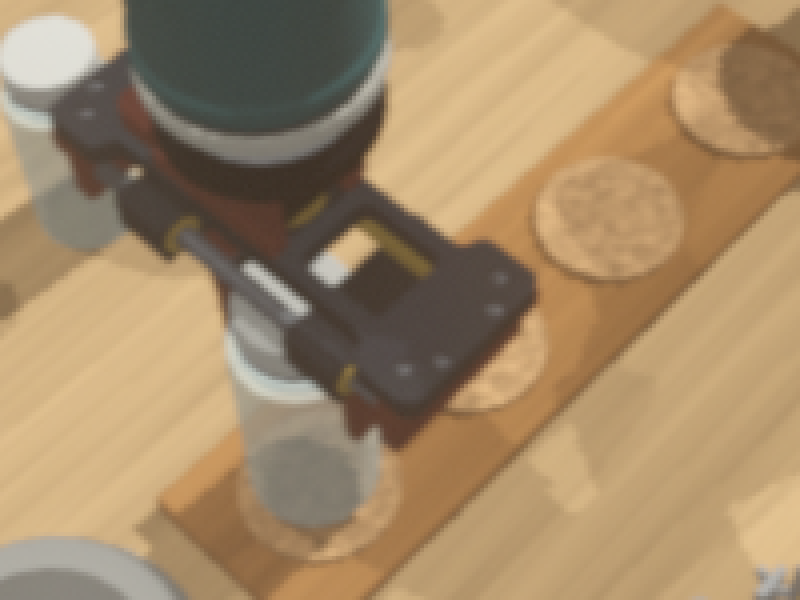

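Call:
carry_out([
  {"gripper": 255,"linear": [0,0.03,0.22],"yaw": 0},
])

```text
clock: 8.55
eef_pos: [0.6401, -0.1323, 0.105]
ee_rot: [[1.0, 0.003, -0.007], [0.003, -1.0, 0.02], [-0.007, -0.02, -1.0]]
ft_force: [-0.4, -0.6, -2.1]
finger_gap: 0.057
```

```bash
python3 settle.py 4; python3 plan.py .638 -.132 .101
```

```text
settled [ 0.6386 -0.1321  0.1032] tilt [-0.0105  0.0212] gap 0.0569 F [ 0.2  0.1 -2.5]
t 8.75 pos [ 0.6386 -0.1321  0.1032] ang 0.17 d [-0.0006  0.0001 -0.0022] yaw units 0.03 tool d units [-0.02 -0.    0.07]
```

Call:
carry_out([
  {"gripper": 255,"linear": [0,0,0.07],"yaw": 0},
])

```text
clock: 8.85
eef_pos: [0.639, -0.1322, 0.1015]
ee_rot: [[1.0, 0.003, -0.01], [0.003, -1.0, 0.021], [-0.01, -0.021, -1.0]]
ft_force: [-0.3, -0.4, 2.2]
finger_gap: 0.0572
```

```bash
python3 settle.py 4; python3 plan.py .638 -.132 .101
```

```text
settled [ 0.639  -0.1321  0.1015] tilt [-0.0097  0.021 ] gap 0.0568 F [-0.4  0.6  1.8]
t 9.05 pos [ 0.639  -0.1321  0.1015] ang 0.16 d [-0.001   0.0001 -0.0005] yaw units 0.03 tool d units [-0.03 -0.    0.02]
```

Call:
carry_out([
  {"gripper": 100,"linear": [0,0,0],"yaw": 0},
  {"gripper": 0,"linear": [0,0,0],"yaw": 0},
])

```text
clock: 9.25
eef_pos: [0.639, -0.1322, 0.1016]
ee_rot: [[1.0, 0.003, -0.01], [0.003, -1.0, 0.021], [-0.01, -0.021, -1.0]]
ft_force: [-1.0, -1.0, -0.5]
finger_gap: 0.0618
```

```bash
python3 settle.py 4; python3 plan.py .441 -.099 .2;python3 -c "
from h import *
cv2.imwrite('pics/s5.png',camera('scene')[200:370,210:410].repeat(4,0).repeat(4,1)[:600])"
```

```text
settled [ 0.6392 -0.1322  0.1017] tilt [-0.0093  0.0208] gap 0.0775 F [-0.1 -0.7  0.4]
t 9.45 pos [ 0.6392 -0.1322  0.1017] ang 0.16 d [-0.1982  0.0332  0.0983] yaw units 0.03 tool d units [-6.63 -1.19 -3.19]
```

View pics/s5.png

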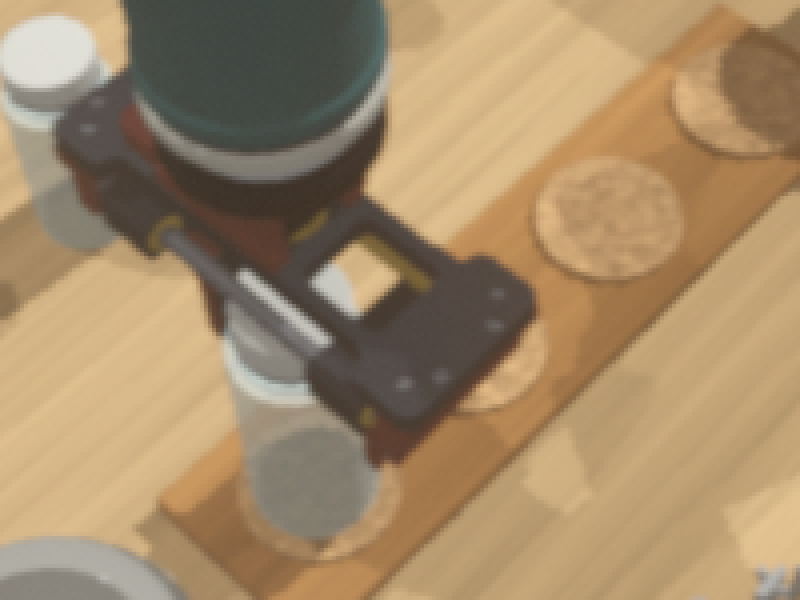

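Call:
carry_out([
  {"gripper": 0,"linear": [0,0,-0.7],"yaw": 0},
  {"gripper": 0,"linear": [0,0,-1],"yaw": 0},
  {"gripper": 0,"linear": [0,0,-1],"yaw": 0},
  {"gripper": 0,"linear": [-0.4,0,-0.8],"yaw": 0},
  {"gripper": 0,"linear": [-1,-0.2,0],"yaw": 0},
  {"gripper": 0,"linear": [-1,-0.2,0],"yaw": 0},
  {"gripper": 0,"linear": [-1,-0.2,0],"yaw": 0},
  {"gripper": 0,"linear": [-1,-0.2,0],"yaw": 0},
])

```text
clock: 10.3
eef_pos: [0.5093, -0.1119, 0.2126]
ee_rot: [[1.0, 0.003, -0.004], [0.003, -1.0, 0.019], [-0.004, -0.019, -1.0]]
ft_force: [0.5, -0.3, 0.3]
finger_gap: 0.0879
```

```bash
python3 settle.py 0; python3 plan.py .441 -.099 .16
```

```text
settled [ 0.5093 -0.1119  0.2126] tilt [-0.0036  0.0186] gap 0.0879 F [ 0.5 -0.3  0.3]
t 10.3 pos [ 0.5093 -0.1119  0.2126] ang 0.17 d [-0.0683  0.0129 -0.0526] yaw units 0.03 tool d units [-2.27 -0.4   1.77]
```

Call:
carry_out([
  {"gripper": 0,"linear": [-1,-0.2,0.1],"yaw": 0},
  {"gripper": 0,"linear": [-0.8,-0.1,0.1],"yaw": 0},
])

```text
clock: 10.5
eef_pos: [0.4528, -0.1023, 0.2076]
ee_rot: [[1.0, 0.003, -0.002], [0.003, -1.0, 0.018], [-0.002, -0.018, -1.0]]
ft_force: [-0.1, -1.2, 0.6]
finger_gap: 0.0878
```

```bash
python3 settle.py 4; python3 plan.py .441 -.099 .065
```

```text
settled [ 0.4552 -0.1031  0.208 ] tilt [-0.0003  0.0174] gap 0.0879 F [ 0.3 -1.  -0.7]
t 10.7 pos [ 0.4552 -0.1031  0.208 ] ang 0.15 d [-0.0142  0.0041 -0.143 ] yaw units 0.03 tool d units [-0.47 -0.06  4.77]
```

Call:
carry_out([
  {"gripper": 0,"linear": [-0.47,-0.04,0.5],"yaw": 0},
  {"gripper": 0,"linear": [0,-0.04,1],"yaw": 0},
])

```text
clock: 10.9
eef_pos: [0.4482, -0.1027, 0.1663]
ee_rot: [[1.0, 0.003, 0.012], [0.003, -1.0, 0.013], [0.012, -0.013, -1.0]]
ft_force: [0.3, -0.1, -0.0]
finger_gap: 0.0876
```

```bash
python3 settle.py 4; python3 plan.py .441 -.099 .065
```

```text
settled [ 0.447  -0.102   0.1652] tilt [0.0068 0.0149] gap 0.088 F [-0.1 -0.5 -1.1]
t 11.1 pos [ 0.447  -0.102   0.1652] ang 0.16 d [-0.006   0.003  -0.1002] yaw units 0.03 tool d units [-0.22 -0.05  3.34]
```

Call:
carry_out([
  {"gripper": 0,"linear": [-0.22,-0.04,0.9],"yaw": 0},
  {"gripper": 0,"linear": [-0.05,0,1],"yaw": 0},
])

```text
clock: 11.3
eef_pos: [0.4468, -0.1028, 0.1125]
ee_rot: [[1.0, 0.004, 0.019], [0.003, -1.0, 0.01], [0.019, -0.01, -1.0]]
ft_force: [-0.0, -0.6, -0.5]
finger_gap: 0.0878
```

```bash
python3 settle.py 4; python3 plan.py .441 -.099 .065
```

```text
settled [ 0.4457 -0.1023  0.1122] tilt [0.0158 0.0114] gap 0.0874 F [ 0.  -1.4  0.3]
t 11.5 pos [ 0.4457 -0.1023  0.1122] ang 0.18 d [-0.0047  0.0033 -0.0472] yaw units 0.04 tool d units [-0.18 -0.09  1.57]
```

Call:
carry_out([
  {"gripper": 0,"linear": [-0.2,-0.08,0.8],"yaw": 0},
  {"gripper": 0,"linear": [-0.08,0,0.8],"yaw": 0},
])

```text
clock: 11.7
eef_pos: [0.4448, -0.102, 0.0691]
ee_rot: [[1.0, 0.004, 0.028], [0.003, -1.0, 0.007], [0.028, -0.006, -1.0]]
ft_force: [0.0, 0.2, -0.1]
finger_gap: 0.0876
```

```bash
python3 settle.py 4; python3 plan.py .441 -.099 .065
```

```text
settled [ 0.4441 -0.1018  0.0688] tilt [0.0254 0.0075] gap 0.0876 F [ 0.3 -0.1 -0.4]
t 11.9 pos [ 0.4441 -0.1018  0.0688] ang 0.19 d [-0.0031  0.0028 -0.0038] yaw units 0.04 tool d units [-0.11 -0.09  0.12]
```

Call:
carry_out([
  {"gripper": 0,"linear": [-0.12,-0.06,-0.05],"yaw": 0},
  {"gripper": 255,"linear": [0,0,-0.03],"yaw": 0},
])

```text
clock: 12.1
eef_pos: [0.4422, -0.1007, 0.0738]
ee_rot: [[1.0, 0.003, 0.029], [0.003, -1.0, 0.006], [0.029, -0.006, -1.0]]
ft_force: [0.7, 0.3, 1.1]
finger_gap: 0.083
```

```bash
python3 settle.py 8; python3 plan.py .639 -.037 .14
```

```text
settled [ 0.4417 -0.1006  0.0725] tilt [0.0273 0.0067] gap 0.0518 F [-0.9  0.8 -1.1]
t 12.5 pos [ 0.4417 -0.1006  0.0725] ang 0.19 d [0.1973 0.0636 0.0675] yaw units 0.04 tool d units [ 6.64 -2.11 -2.06]
```

Call:
carry_out([
  {"gripper": 255,"linear": [0,0,-0.9],"yaw": 0},
  {"gripper": 255,"linear": [0,-0.3,-1],"yaw": 0},
  {"gripper": 255,"linear": [0.6,-0.6,-0.5],"yaw": 0},
  {"gripper": 255,"linear": [1,-0.6,-0.1],"yaw": 0},
  {"gripper": 255,"linear": [1,-0.4,0],"yaw": 0},
  {"gripper": 255,"linear": [1,-0.2,0],"yaw": 0},
  {"gripper": 255,"linear": [1,0,0],"yaw": 0},
])

```text
clock: 13.2
eef_pos: [0.5736, -0.0338, 0.1508]
ee_rot: [[1.0, 0.001, 0.015], [0.001, -1.0, 0.01], [0.015, -0.01, -1.0]]
ft_force: [0.3, -0.5, -1.7]
finger_gap: 0.0518
```

```bash
python3 settle.py 0; python3 plan.py .639 -.0386 .13
```

```text
settled [ 0.5736 -0.0338  0.1508] tilt [0.0152 0.0104] gap 0.0518 F [ 0.3 -0.5 -1.7]
t 13.2 pos [ 0.5736 -0.0338  0.1508] ang 0.04 d [ 0.0654 -0.0048 -0.0208] yaw units 0.01 tool d units [2.17 0.17 0.72]
```

Call:
carry_out([
  {"gripper": 255,"linear": [1,0.1,0],"yaw": 0},
  {"gripper": 255,"linear": [0.8,0.1,0],"yaw": 0},
])

```text
clock: 13.4
eef_pos: [0.6294, -0.0385, 0.1503]
ee_rot: [[1.0, 0.002, 0.013], [0.002, -1.0, 0.011], [0.013, -0.011, -1.0]]
ft_force: [-0.5, 0.4, -2.0]
finger_gap: 0.0519
```

```bash
python3 settle.py 4; python3 plan.py .639 -.0386 .11
```

```text
settled [ 0.6274 -0.0387  0.1499] tilt [0.0115 0.0112] gap 0.0519 F [-0.6 -1.2 -1.8]
t 13.6 pos [ 0.6274 -0.0387  0.1499] ang 0.1 d [ 0.0116  0.0001 -0.0399] yaw units 0.02 tool d units [0.37 0.01 1.33]
```

Call:
carry_out([
  {"gripper": 255,"linear": [0.38,0,0.5],"yaw": 0},
  {"gripper": 255,"linear": [0,0,0.7],"yaw": 0},
])

```text
clock: 13.8
eef_pos: [0.6386, -0.0383, 0.1155]
ee_rot: [[1.0, 0.002, 0.014], [0.002, -1.0, 0.011], [0.014, -0.011, -1.0]]
ft_force: [-0.5, -0.4, -1.4]
finger_gap: 0.0523
```

```bash
python3 settle.py 4; python3 plan.py .639 -.0386 .0885
```

```text
settled [ 0.6362 -0.038   0.1147] tilt [0.0088 0.0116] gap 0.0517 F [-0.7 -0.2 -1.5]
t 14.0 pos [ 0.6362 -0.038   0.1147] ang 0.1 d [ 0.0028 -0.0006 -0.0262] yaw units 0.02 tool d units [0.08 0.03 0.87]
```

Call:
carry_out([
  {"gripper": 255,"linear": [0.08,0.02,0.75],"yaw": 0},
])

```text
clock: 14.1
eef_pos: [0.6412, -0.0388, 0.0959]
ee_rot: [[1.0, 0.002, 0.015], [0.002, -1.0, 0.01], [0.015, -0.01, -1.0]]
ft_force: [0.4, 0.0, -1.9]
finger_gap: 0.0517
```

```bash
python3 settle.py 4; python3 plan.py .639 -.0386 .0875; python3 -c "
from h import *
cv2.imwrite('pics/s6.png',camera('scene')[200:370,210:410].repeat(4,0).repeat(4,1)[:600])"
```

```text
settled [ 0.6384 -0.0383  0.0929] tilt [0.0084 0.0117] gap 0.0514 F [-1.  -0.2 -0.3]
t 14.3 pos [ 0.6384 -0.0383  0.0929] ang 0.09 d [ 0.0006 -0.0003 -0.0054] yaw units 0.02 tool d units [0.02 0.01 0.18]
```

View pics/s6.png

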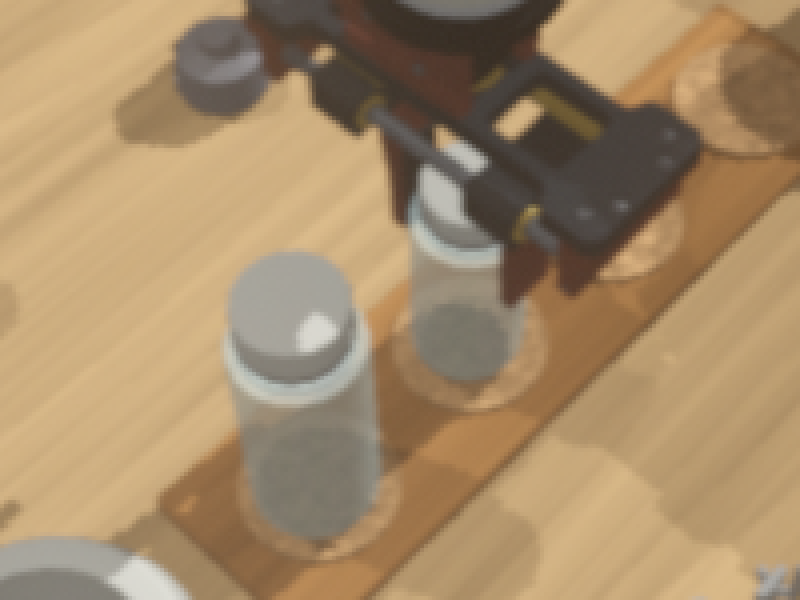

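Call:
carry_out([
  {"gripper": 255,"linear": [0.04,0,0.2],"yaw": 0},
])

```text
clock: 14.45
eef_pos: [0.6414, -0.0385, 0.0892]
ee_rot: [[1.0, 0.002, 0.013], [0.002, -1.0, 0.011], [0.013, -0.011, -1.0]]
ft_force: [-0.6, 1.0, -1.2]
finger_gap: 0.0519
```

```bash
python3 settle.py 4; python3 plan.py .639 -.0386 .0875
```

```text
settled [ 0.6408 -0.0384  0.0879] tilt [0.0108 0.0113] gap 0.0521 F [ 0.3  0.8 -0.4]
t 14.65 pos [ 0.6408 -0.0384  0.0879] ang 0.09 d [-0.0018 -0.0002 -0.0004] yaw units 0.02 tool d units [-0.06  0.01  0.01]
```

Call:
carry_out([
  {"gripper": 255,"linear": [-0.02,0,0.05],"yaw": 0},
])

```text
clock: 14.75
eef_pos: [0.6408, -0.0385, 0.0877]
ee_rot: [[1.0, 0.002, 0.012], [0.002, -1.0, 0.011], [0.012, -0.011, -1.0]]
ft_force: [-3.7, 1.6, 12.7]
finger_gap: 0.0518
```

```bash
python3 settle.py 3
```

```text
settled [ 0.6408 -0.0384  0.0878] tilt [0.0122 0.011 ] gap 0.052 F [-1.6  0.7  7.1]
```

Contact. Release, rise, and go to bottle_b.

Call:
carry_out([
  {"gripper": 100,"linear": [0,0,0],"yaw": 0},
  {"gripper": 0,"linear": [0,0,0],"yaw": 0},
])

```text
clock: 15.1
eef_pos: [0.6409, -0.0384, 0.0887]
ee_rot: [[1.0, 0.002, 0.013], [0.002, -1.0, 0.011], [0.013, -0.011, -1.0]]
ft_force: [-0.2, -0.2, 0.2]
finger_gap: 0.0583
```

```bash
python3 settle.py 5; python3 plan.py .430 .079 .15;python3 -c "
from h import *
cv2.imwrite('pics/s7.png',camera('scene')[200:370,210:410].repeat(4,0).repeat(4,1)[:600])"
```

```text
settled [ 0.6408 -0.0384  0.0882] tilt [0.0125 0.0109] gap 0.078 F [ 0.7 -0.   0. ]
t 15.35 pos [ 0.6408 -0.0384  0.0882] ang 0.1 d [-0.2108  0.1174  0.0618] yaw units 0.02 tool d units [-7.   -3.95 -2.1 ]
```

View pics/s7.png

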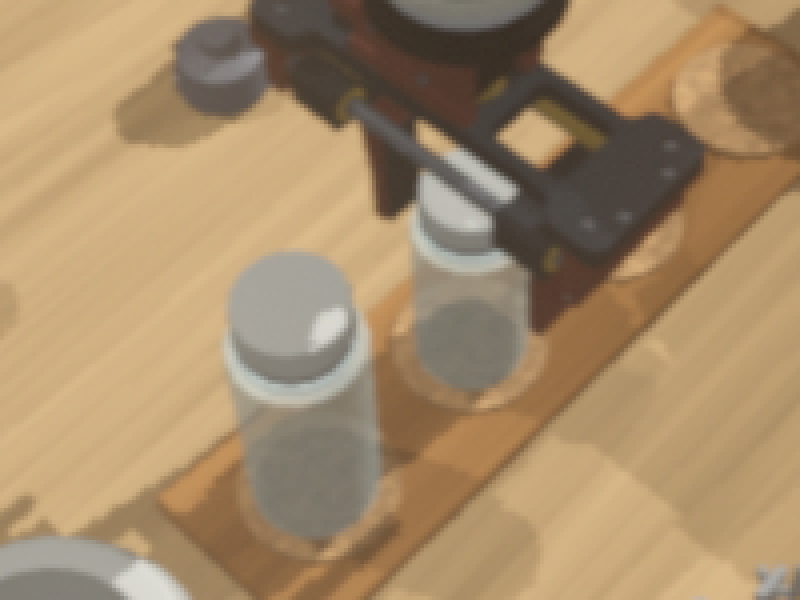

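Call:
carry_out([
  {"gripper": 0,"linear": [0,0,-0.8],"yaw": 0},
  {"gripper": 0,"linear": [0,0,-1],"yaw": 0},
  {"gripper": 0,"linear": [0,0,-1],"yaw": 0},
  {"gripper": 0,"linear": [-1,-0.6,-0.2],"yaw": 0},
  {"gripper": 0,"linear": [-1,-0.6,0],"yaw": 0},
  {"gripper": 0,"linear": [-1,-0.6,0],"yaw": 0},
  {"gripper": 0,"linear": [-1,-0.6,0],"yaw": 0},
  {"gripper": 0,"linear": [-1,-0.6,0],"yaw": 0},
])

```text
clock: 16.2
eef_pos: [0.4899, 0.0504, 0.1799]
ee_rot: [[1.0, -0.002, 0.017], [-0.002, -1.0, 0.01], [0.017, -0.011, -1.0]]
ft_force: [0.1, 1.0, 0.9]
finger_gap: 0.0878
```

```bash
python3 settle.py 0; python3 plan.py .430 .079 .15
```

```text
settled [0.4899 0.0504 0.1799] tilt [0.0167 0.0105] gap 0.0878 F [0.1 1.  0.9]
t 16.2 pos [0.4899 0.0504 0.1799] ang -0.14 d [-0.0599  0.0286 -0.0299] yaw units -0.03 tool d units [-2.01 -0.94  0.97]
```

Call:
carry_out([
  {"gripper": 0,"linear": [-1,-0.5,0],"yaw": 0},
  {"gripper": 0,"linear": [-0.7,-0.3,0],"yaw": 0},
])

```text
clock: 16.4
eef_pos: [0.4352, 0.0762, 0.1791]
ee_rot: [[1.0, -0.002, 0.016], [-0.002, -1.0, 0.011], [0.016, -0.011, -1.0]]
ft_force: [-0.9, -0.1, 0.6]
finger_gap: 0.0875
```

```bash
python3 settle.py 4; python3 plan.py .430 .079 .041
```

```text
settled [0.4382 0.0753 0.1797] tilt [0.0184 0.0105] gap 0.0879 F [1.1 0.4 0.5]
t 16.6 pos [0.4382 0.0753 0.1797] ang -0.1 d [-0.0082  0.0037 -0.1387] yaw units -0.02 tool d units [-0.36 -0.07  4.62]
```

Call:
carry_out([
  {"gripper": 0,"linear": [-0.36,-0.06,0.7],"yaw": 0},
  {"gripper": 0,"linear": [-0.08,-0.03,1],"yaw": 0},
  {"gripper": 0,"linear": [-0.08,-0.03,1],"yaw": 0},
])

```text
clock: 16.9
eef_pos: [0.4357, 0.0785, 0.1012]
ee_rot: [[0.999, -0.003, 0.036], [-0.003, -1.0, 0.01], [0.036, -0.01, -0.999]]
ft_force: [-0.1, -1.0, -0.6]
finger_gap: 0.0879
```

```bash
python3 settle.py 4; python3 plan.py .430 .079 .041
```

```text
settled [0.4335 0.0785 0.1013] tilt [0.0309 0.0101] gap 0.0878 F [-0.5 -0.   0.5]
t 17.1 pos [0.4335 0.0785 0.1013] ang -0.18 d [-0.0035  0.0005 -0.0603] yaw units -0.04 tool d units [-0.18  0.01  2.  ]
```

Call:
carry_out([
  {"gripper": 0,"linear": [-0.2,0,1],"yaw": 0},
])

```text
clock: 17.2
eef_pos: [0.4344, 0.0787, 0.0744]
ee_rot: [[0.999, -0.003, 0.041], [-0.003, -1.0, 0.01], [0.041, -0.01, -0.999]]
ft_force: [0.3, -1.3, 0.1]
finger_gap: 0.0876
```

```bash
python3 settle.py 4; python3 plan.py .430 .079 .041
```

```text
settled [0.4292 0.0788 0.0721] tilt [0.0313 0.0101] gap 0.088 F [ 0.1 -0.3  0.5]
t 17.4 pos [0.4292 0.0788 0.0721] ang -0.19 d [ 0.0008  0.0002 -0.0311] yaw units -0.04 tool d units [-0.01  0.    1.04]
```

Single row plus settling adds no tilt, so I'll descend that way.

Call:
carry_out([
  {"gripper": 0,"linear": [0,0,1],"yaw": 0},
])

```text
clock: 17.5
eef_pos: [0.4347, 0.0791, 0.0455]
ee_rot: [[0.999, -0.003, 0.04], [-0.003, -1.0, 0.01], [0.04, -0.01, -0.999]]
ft_force: [0.3, -0.3, -0.1]
finger_gap: 0.0878
```

```bash
python3 settle.py 4; python3 plan.py .430 .079 .041
```

```text
settled [0.4306 0.079  0.043 ] tilt [0.0315 0.0101] gap 0.0878 F [ 0.4 -0.6  0.3]
t 17.7 pos [0.4306 0.079  0.043 ] ang -0.19 d [-0.0006 -0.     -0.002 ] yaw units -0.04 tool d units [-0.02  0.    0.07]
```

Call:
carry_out([
  {"gripper": 255,"linear": [0,0,0],"yaw": 0},
])

```text
clock: 17.8
eef_pos: [0.4313, 0.0791, 0.0443]
ee_rot: [[0.999, -0.003, 0.033], [-0.003, -1.0, 0.01], [0.033, -0.01, -0.999]]
ft_force: [0.7, -1.3, -0.1]
finger_gap: 0.0829
```

```bash
python3 settle.py 10; python3 plan.py .641 .061 .1
```

```text
settled [0.4304 0.0791 0.0432] tilt [0.0312 0.0101] gap 0.0469 F [-0.6  0.1  4. ]
t 18.3 pos [0.4304 0.0791 0.0432] ang -0.18 d [ 0.2106 -0.0181  0.0568] yaw units -0.04 tool d units [ 7.08  0.56 -1.68]
```

Call:
carry_out([
  {"gripper": 255,"linear": [0,0,-1],"yaw": 0},
  {"gripper": 255,"linear": [0,0.1,-1],"yaw": 0},
  {"gripper": 255,"linear": [1,0.1,-0.2],"yaw": 0},
  {"gripper": 255,"linear": [1,0.1,0],"yaw": 0},
  {"gripper": 255,"linear": [1,0.1,0],"yaw": 0},
  {"gripper": 255,"linear": [1,0.1,0],"yaw": 0},
  {"gripper": 255,"linear": [1,0.1,0],"yaw": 0},
])

```text
clock: 19.0
eef_pos: [0.5735, 0.0599, 0.1124]
ee_rot: [[1.0, -0.002, 0.018], [-0.002, -1.0, 0.01], [0.018, -0.01, -1.0]]
ft_force: [0.1, -0.1, -1.3]
finger_gap: 0.0471
```

```bash
python3 settle.py 0; python3 plan.py .641 .061 .09
```

```text
settled [0.5735 0.0599 0.1124] tilt [0.018  0.0101] gap 0.0471 F [ 0.1 -0.1 -1.3]
t 19.0 pos [0.5735 0.0599 0.1124] ang -0.12 d [ 0.0675  0.0011 -0.0224] yaw units -0.02 tool d units [ 2.24 -0.03  0.79]
```

Call:
carry_out([
  {"gripper": 255,"linear": [1,-0.02,0],"yaw": 0},
  {"gripper": 255,"linear": [1,0,0],"yaw": 0},
])

```text
clock: 19.2
eef_pos: [0.6347, 0.0599, 0.1123]
ee_rot: [[1.0, -0.002, 0.015], [-0.003, -1.0, 0.01], [0.015, -0.01, -1.0]]
ft_force: [-0.0, -0.3, -2.1]
finger_gap: 0.0469
```

```bash
python3 settle.py 4; python3 plan.py .641 .061 .075
```

```text
settled [0.6336 0.0599 0.112 ] tilt [0.0148 0.01  ] gap 0.0467 F [ 0.  -0.3 -2.6]
t 19.4 pos [0.6336 0.0599 0.112 ] ang -0.14 d [ 0.0074  0.0011 -0.037 ] yaw units -0.03 tool d units [ 0.23 -0.02  1.24]
```

Call:
carry_out([
  {"gripper": 255,"linear": [0.25,-0.02,1],"yaw": 0},
])

```text
clock: 19.5
eef_pos: [0.6425, 0.0609, 0.0848]
ee_rot: [[1.0, -0.002, 0.019], [-0.002, -1.0, 0.01], [0.019, -0.01, -1.0]]
ft_force: [0.2, 0.2, -2.4]
finger_gap: 0.047
```

```bash
python3 settle.py 4; python3 plan.py .641 .061 .0595
```

```text
settled [0.6392 0.0609 0.0815] tilt [0.011  0.0101] gap 0.0472 F [ 0.1 -0.  -1.3]
t 19.7 pos [0.6392 0.0609 0.0815] ang -0.13 d [ 0.0018  0.0001 -0.022 ] yaw units -0.03 tool d units [0.05 0.   0.73]
```

Call:
carry_out([
  {"gripper": 255,"linear": [0.06,0,0.65],"yaw": 0},
])

```text
clock: 19.8
eef_pos: [0.6429, 0.0612, 0.0651]
ee_rot: [[1.0, -0.002, 0.016], [-0.002, -1.0, 0.01], [0.016, -0.01, -1.0]]
ft_force: [0.5, 0.2, -1.7]
finger_gap: 0.0466
```

```bash
python3 settle.py 4; python3 plan.py .641 .061 .0582;python3 -c "
from h import *
cv2.imwrite('pics/s8.png',camera('scene')[180:330,270:470].repeat(4,0).repeat(4,1)[:600])"
```

```text
settled [0.6406 0.0611 0.0627] tilt [0.0105 0.0101] gap 0.0468 F [-0.  -0.2 -2.4]
t 20.0 pos [0.6406 0.0611 0.0627] ang -0.12 d [ 0.0004 -0.0001 -0.0045] yaw units -0.02 tool d units [0.01 0.01 0.15]
```

View pics/s8.png

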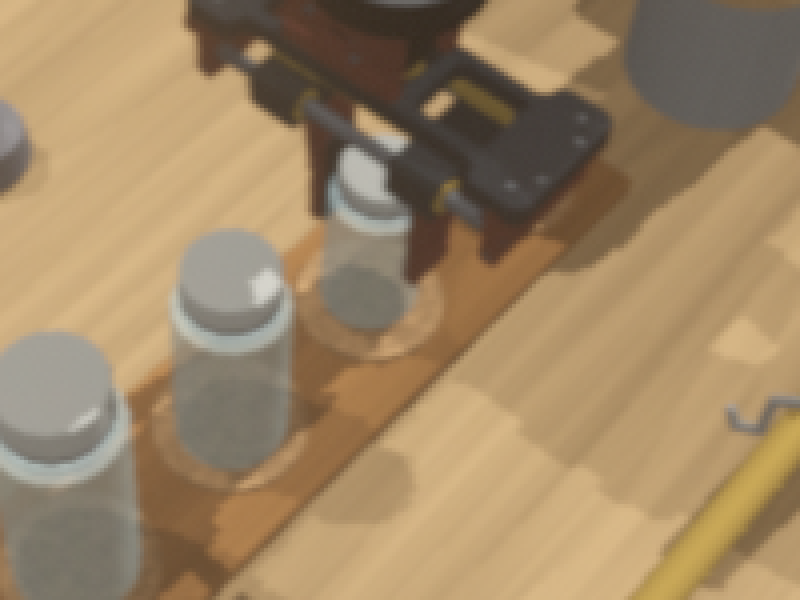

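Call:
carry_out([
  {"gripper": 255,"linear": [0.02,0,0.17],"yaw": 0},
])

```text
clock: 20.15
eef_pos: [0.6429, 0.0612, 0.0597]
ee_rot: [[1.0, -0.002, 0.014], [-0.002, -1.0, 0.01], [0.014, -0.01, -1.0]]
ft_force: [0.3, -0.0, -2.3]
finger_gap: 0.0472
```

```bash
python3 settle.py 4
```

```text
settled [0.6422 0.0612 0.0585] tilt [0.0124 0.0101] gap 0.0465 F [-0.1  0.3 -0.8]
```

Call:
carry_out([
  {"gripper": 255,"linear": [-0.02,0,0.04],"yaw": 0},
])

```text
clock: 20.45
eef_pos: [0.6422, 0.0612, 0.0583]
ee_rot: [[1.0, -0.002, 0.014], [-0.002, -1.0, 0.01], [0.014, -0.01, -1.0]]
ft_force: [-2.8, -0.9, 10.7]
finger_gap: 0.047
```

```bash
python3 settle.py 4
```

```text
settled [0.6422 0.0612 0.0584] tilt [0.0138 0.01  ] gap 0.0469 F [-1.4 -0.1  5.8]
```

Contact again, so I'll release.

Call:
carry_out([
  {"gripper": 100,"linear": [0,0,0],"yaw": 0},
  {"gripper": 0,"linear": [0,0,0],"yaw": 0},
])

```text
clock: 20.85
eef_pos: [0.6427, 0.0612, 0.0592]
ee_rot: [[1.0, -0.002, 0.015], [-0.002, -1.0, 0.01], [0.015, -0.01, -1.0]]
ft_force: [0.4, 0.3, -0.4]
finger_gap: 0.0579
```

```bash
python3 settle.py 6; python3 plan.py .438 -.293 .2
```

```text
settled [0.6423 0.0612 0.0587] tilt [0.0142 0.01  ] gap 0.0819 F [-0.2 -0.3 -0.1]
t 21.15 pos [0.6423 0.0612 0.0587] ang -0.12 d [-0.2043 -0.3542  0.1413] yaw units -0.02 tool d units [-6.72 11.77 -4.92]
```

Call:
carry_out([
  {"gripper": 0,"linear": [0,0,-0.8],"yaw": 0},
  {"gripper": 0,"linear": [0,0,-1],"yaw": 0},
  {"gripper": 0,"linear": [0,0,-1],"yaw": 0},
  {"gripper": 0,"linear": [-0.6,0,-1],"yaw": 0},
  {"gripper": 0,"linear": [-1,0.3,-0.8],"yaw": 0},
  {"gripper": 0,"linear": [-1,1,-0.2],"yaw": 0},
  {"gripper": 0,"linear": [-1,1,0],"yaw": 0},
  {"gripper": 0,"linear": [-1,1,0],"yaw": 0},
])

```text
clock: 21.95
eef_pos: [0.5022, -0.0388, 0.2045]
ee_rot: [[1.0, 0.004, 0.017], [0.004, -1.0, 0.01], [0.017, -0.01, -1.0]]
ft_force: [0.3, -0.3, 0.9]
finger_gap: 0.0881
```

```bash
python3 settle.py 0; python3 plan.py .438 -.293 .18
```

```text
settled [ 0.5022 -0.0388  0.2045] tilt [0.0169 0.0098] gap 0.0881 F [ 0.3 -0.3  0.9]
t 21.95 pos [ 0.5022 -0.0388  0.2045] ang 0.22 d [-0.0642 -0.2542 -0.0245] yaw units 0.04 tool d units [-2.19  8.47  0.7 ]
```

Call:
carry_out([
  {"gripper": 0,"linear": [-0.4,1,0],"yaw": 0},
  {"gripper": 0,"linear": [-0.3,1,0],"yaw": 0},
  {"gripper": 0,"linear": [-0.3,1,0],"yaw": 0},
  {"gripper": 0,"linear": [-0.25,1,0],"yaw": 0},
  {"gripper": 0,"linear": [-0.25,1,0],"yaw": 0},
  {"gripper": 0,"linear": [-0.25,1,0],"yaw": 0},
  {"gripper": 0,"linear": [-0.25,1,0],"yaw": 0},
  {"gripper": 0,"linear": [-0.15,0.8,0],"yaw": 0},
])

```text
clock: 22.75
eef_pos: [0.4302, -0.2814, 0.2021]
ee_rot: [[1.0, 0.004, 0.017], [0.004, -1.0, 0.009], [0.017, -0.009, -1.0]]
ft_force: [0.5, -0.1, 0.3]
finger_gap: 0.0879
```

```bash
python3 settle.py 4; python3 plan.py .438 -.293 .025;python3 -c "
from h import *
cv2.imwrite('pics/s9.png',camera('scene'))
cv2.imwrite('pics/w9.png',camera('wrist'))"
```

```text
settled [ 0.4306 -0.2796  0.2019] tilt [0.0166 0.0102] gap 0.0881 F [0.3 0.5 0.1]
t 22.95 pos [ 0.4306 -0.2796  0.2019] ang 0.18 d [ 0.0074 -0.0134 -0.1769] yaw units 0.04 tool d units [0.15 0.51 5.89]
```

View pics/s9.png

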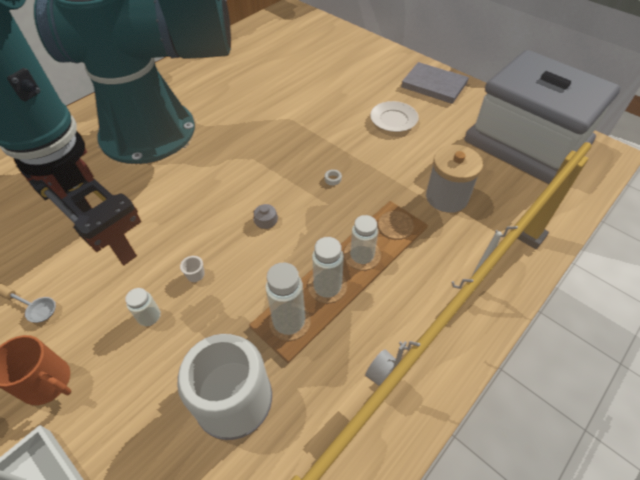

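View pics/w9.png

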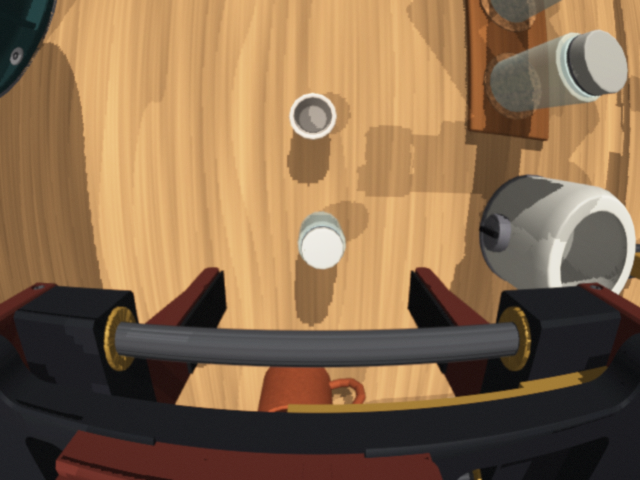

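```bash
python3 -c "
from h import *
print(atz('wrist',(246,321),.07))"
```

```text
[ 0.43705377 -0.2914251   0.07      ]
```

Call:
carry_out([
  {"gripper": 0,"linear": [0.1,0.45,1],"yaw": 0},
])

```text
clock: 23.15
eef_pos: [0.4365, -0.2914, 0.1747]
ee_rot: [[1.0, 0.007, 0.021], [0.007, -1.0, 0.007], [0.022, -0.007, -1.0]]
ft_force: [0.7, -0.2, 0.4]
finger_gap: 0.0878
```

```bash
python3 settle.py 4; python3 plan.py .438 -.293 .025
```

```text
settled [ 0.434  -0.2903  0.1716] tilt [0.0149 0.0122] gap 0.0878 F [ 0.2 -0.8 -0.1]
t 23.35 pos [ 0.434  -0.2903  0.1716] ang 0.34 d [ 0.004  -0.0027 -0.1466] yaw units 0.07 tool d units [0.06 0.15 4.89]
```

Call:
carry_out([
  {"gripper": 0,"linear": [0.05,0.1,1],"yaw": 0.07},
  {"gripper": 0,"linear": [-0.05,0,1],"yaw": 0},
])

```text
clock: 23.55
eef_pos: [0.4391, -0.2941, 0.1163]
ee_rot: [[1.0, 0.001, 0.023], [0.001, -1.0, 0.005], [0.023, -0.005, -1.0]]
ft_force: [0.6, -0.2, -0.4]
finger_gap: 0.0874
```

```bash
python3 settle.py 4; python3 plan.py .438 -.2925 .025
```

```text
settled [ 0.4379 -0.2933  0.1161] tilt [0.0204 0.0077] gap 0.0877 F [ 0.5 -0.6  0.5]
t 23.75 pos [ 0.4379 -0.2933  0.1161] ang 0.07 d [ 0.0001  0.0008 -0.0911] yaw units 0.01 tool d units [-0.06 -0.    3.04]
```

Call:
carry_out([
  {"gripper": 0,"linear": [-0.06,0,1],"yaw": 0},
  {"gripper": 0,"linear": [-0.06,-0.03,1],"yaw": 0},
])

```text
clock: 23.95
eef_pos: [0.4411, -0.2961, 0.0624]
ee_rot: [[1.0, 0.002, 0.031], [0.002, -1.0, -0.002], [0.031, 0.002, -1.0]]
ft_force: [0.4, -0.4, -0.1]
finger_gap: 0.0879
```

```bash
python3 settle.py 4; python3 plan.py .438 -.2925 .025
```

```text
settled [ 0.44   -0.2953  0.0619] tilt [0.0285 0.0006] gap 0.0882 F [0.5 0.3 0.3]
t 24.15 pos [ 0.44   -0.2953  0.0619] ang 0.11 d [-0.002   0.0028 -0.0369] yaw units 0.02 tool d units [-0.1  -0.09  1.23]
```

Call:
carry_out([
  {"gripper": 0,"linear": [-0.1,-0.09,1],"yaw": 0},
])

```text
clock: 24.25
eef_pos: [0.4419, -0.2961, 0.0363]
ee_rot: [[0.999, 0.002, 0.036], [0.002, -1.0, -0.006], [0.036, 0.006, -0.999]]
ft_force: [-0.4, -0.2, -0.3]
finger_gap: 0.0878
```

```bash
python3 settle.py 4; python3 plan.py .438 -.2925 .025
```

```text
settled [ 0.4383 -0.2929  0.0332] tilt [0.029  0.0002] gap 0.0876 F [ 0.5 -0.2  0.5]
t 24.45 pos [ 0.4383 -0.2929  0.0332] ang 0.12 d [-0.0003  0.0004 -0.0082] yaw units 0.02 tool d units [-0.02 -0.01  0.27]
```

Call:
carry_out([
  {"gripper": 0,"linear": [-0.02,0,0.27],"yaw": 0},
])

```text
clock: 24.55
eef_pos: [0.4394, -0.2942, 0.0271]
ee_rot: [[0.999, 0.002, 0.032], [0.002, -1.0, -0.002], [0.032, 0.003, -0.999]]
ft_force: [-0.2, 0.3, 0.8]
finger_gap: 0.088
```

```bash
python3 settle.py 3
```

```text
settled [ 0.4382 -0.2931  0.0255] tilt [ 0.0295 -0.0002] gap 0.0879 F [-0.1  0.2  0.8]
```

Call:
carry_out([
  {"gripper": 255,"linear": [0,0,0],"yaw": 0},
])

```text
clock: 24.8
eef_pos: [0.4383, -0.2933, 0.0259]
ee_rot: [[1.0, 0.002, 0.03], [0.002, -1.0, -0.0], [0.03, 0.0, -1.0]]
ft_force: [-0.6, 0.2, -0.4]
finger_gap: 0.0827
```

```bash
python3 settle.py 11
```

```text
settled [ 0.4381 -0.2931  0.0256] tilt [ 0.0292 -0.0001] gap 0.0417 F [-0.5  0.2  1.7]
```

Call:
carry_out([
  {"gripper": 255,"linear": [0,0,-1],"yaw": 0},
  {"gripper": 255,"linear": [0,0,-1],"yaw": 0},
  {"gripper": 255,"linear": [0,-0.4,-1],"yaw": 0},
  {"gripper": 255,"linear": [0,-0.9,-0.4],"yaw": 0},
  {"gripper": 255,"linear": [0,-1,0],"yaw": 0},
  {"gripper": 255,"linear": [0,-1,0],"yaw": 0},
  {"gripper": 255,"linear": [0,-1,0],"yaw": 0},
  {"gripper": 255,"linear": [0,-1,0],"yaw": 0},
])

```text
clock: 26.15
eef_pos: [0.4354, -0.1329, 0.1312]
ee_rot: [[1.0, -0.004, 0.031], [-0.004, -1.0, -0.001], [0.031, 0.001, -1.0]]
ft_force: [1.2, 0.4, -1.3]
finger_gap: 0.0419
```

```bash
python3 settle.py 0; python3 plan.py .46 .162 .12
```

```text
settled [ 0.4354 -0.1329  0.1312] tilt [ 0.0308 -0.0009] gap 0.0419 F [ 1.2  0.4 -1.3]
t 26.15 pos [ 0.4354 -0.1329  0.1312] ang -0.23 d [ 0.0246  0.2949 -0.0112] yaw units -0.05 tool d units [ 0.77 -9.83  0.39]
```

Call:
carry_out([
  {"gripper": 255,"linear": [0.05,-1,0],"yaw": 0},
  {"gripper": 255,"linear": [0.05,-1,0],"yaw": 0},
  {"gripper": 255,"linear": [0.05,-1,0],"yaw": 0},
  {"gripper": 255,"linear": [0.05,-1,0],"yaw": 0},
  {"gripper": 255,"linear": [0.1,-1,0],"yaw": 0},
  {"gripper": 255,"linear": [0.1,-1,0],"yaw": 0},
  {"gripper": 255,"linear": [0.2,-1,0],"yaw": 0},
  {"gripper": 255,"linear": [0.4,-1,0],"yaw": 0},
])

```text
clock: 26.95
eef_pos: [0.4621, 0.1173, 0.1313]
ee_rot: [[1.0, -0.005, 0.027], [-0.005, -1.0, -0.001], [0.027, 0.001, -1.0]]
ft_force: [0.0, -1.0, -1.0]
finger_gap: 0.0416
```

```bash
python3 settle.py 0; python3 plan.py .6435 .162 .10
```

```text
settled [0.4621 0.1173 0.1313] tilt [ 0.027  -0.0007] gap 0.0416 F [ 0. -1. -1.]
t 26.95 pos [0.4621 0.1173 0.1313] ang -0.3 d [ 0.1814  0.0447 -0.0313] yaw units -0.06 tool d units [ 6.01 -1.52  1.2 ]
```

Call:
carry_out([
  {"gripper": 255,"linear": [0.7,-0.8,0],"yaw": -0.05},
  {"gripper": 255,"linear": [1,-0.5,0],"yaw": 0},
  {"gripper": 255,"linear": [1,-0.2,0],"yaw": 0},
  {"gripper": 255,"linear": [1,0,0],"yaw": 0},
  {"gripper": 255,"linear": [1,0,0],"yaw": 0},
  {"gripper": 255,"linear": [0.9,0,0],"yaw": 0},
])

```text
clock: 27.55
eef_pos: [0.6296, 0.1703, 0.1331]
ee_rot: [[1.0, 0.007, 0.02], [0.007, -1.0, -0.0], [0.02, 0.0, -1.0]]
ft_force: [-1.0, 0.2, -1.5]
finger_gap: 0.0417
```

```bash
python3 settle.py 4; python3 plan.py .6435 .162 .07
```

```text
settled [0.628  0.1698 0.1328] tilt [ 0.0186 -0.0006] gap 0.0418 F [-0.7 -0.4 -1.4]
t 27.75 pos [0.628  0.1698 0.1328] ang 0.38 d [ 0.0155 -0.0078 -0.0628] yaw units 0.08 tool d units [0.48 0.26 2.1 ]
```

Call:
carry_out([
  {"gripper": 255,"linear": [0.48,0.25,0.3],"yaw": 0.07},
  {"gripper": 255,"linear": [0,0,1],"yaw": 0},
])

```text
clock: 27.95
eef_pos: [0.645, 0.1625, 0.0967]
ee_rot: [[1.0, 0.001, 0.025], [0.001, -1.0, 0.0], [0.025, -0.0, -1.0]]
ft_force: [-0.1, 0.3, -0.9]
finger_gap: 0.0415
```

```bash
python3 settle.py 4; python3 plan.py .6435 .162 .0456
```

```text
settled [0.6397 0.1627 0.0936] tilt [ 0.014  -0.0007] gap 0.0418 F [ 0.2 -0.3 -0.6]
t 28.15 pos [0.6397 0.1627 0.0936] ang 0.08 d [ 0.0038 -0.0007 -0.048 ] yaw units 0.02 tool d units [0.11 0.02 1.6 ]
```

Call:
carry_out([
  {"gripper": 255,"linear": [0.11,0.02,0.9],"yaw": 0},
])

```text
clock: 28.25
eef_pos: [0.6467, 0.1626, 0.0708]
ee_rot: [[1.0, 0.002, 0.022], [0.002, -1.0, 0.001], [0.022, -0.0, -1.0]]
ft_force: [1.2, 0.1, -1.4]
finger_gap: 0.0417
```

```bash
python3 settle.py 4; python3 plan.py .6435 .162 .0456
```

```text
settled [0.6431 0.162  0.0673] tilt [ 0.0135 -0.0007] gap 0.0415 F [ 0.9  0.1 -0.8]
t 28.45 pos [0.6431 0.162  0.0673] ang 0.08 d [ 0.0004 -0.     -0.0217] yaw units 0.02 tool d units [0.   0.   0.72]
```

Call:
carry_out([
  {"gripper": 255,"linear": [0,0,0.72],"yaw": 0},
])

```text
clock: 28.55
eef_pos: [0.6468, 0.1626, 0.0498]
ee_rot: [[1.0, 0.002, 0.021], [0.002, -1.0, 0.0], [0.021, -0.0, -1.0]]
ft_force: [0.8, -0.3, -1.5]
finger_gap: 0.0416
```

```bash
python3 settle.py 4; python3 plan.py .6435 .162 .0405;python3 -c "
from h import *
cv2.imwrite('pics/s10.png',camera('scene')[150:300,290:490].repeat(4,0).repeat(4,1)[:600])"
```

```text
settled [0.6435 0.1621 0.0468] tilt [ 0.0139 -0.0007] gap 0.0416 F [0.3 0.7 0.7]
t 28.75 pos [0.6435 0.1621 0.0468] ang 0.09 d [-0.     -0.0001 -0.0063] yaw units 0.02 tool d units [-0.    0.    0.21]
```

View pics/s10.png

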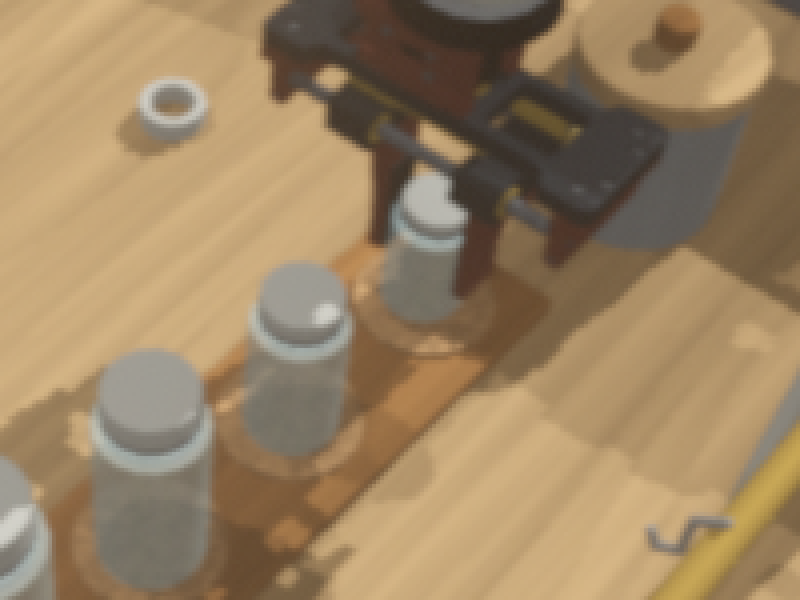

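Call:
carry_out([
  {"gripper": 255,"linear": [0,0,0.2],"yaw": 0},
])

```text
clock: 28.9
eef_pos: [0.6454, 0.1624, 0.0429]
ee_rot: [[1.0, 0.002, 0.018], [0.002, -1.0, -0.0], [0.018, 0.0, -1.0]]
ft_force: [0.4, -0.0, -1.4]
finger_gap: 0.0419
```

```bash
python3 settle.py 4
```

```text
settled [0.6441 0.1622 0.0413] tilt [ 0.015  -0.0006] gap 0.0414 F [-0.  -0.  -1.2]
```

Call:
carry_out([
  {"gripper": 255,"linear": [-0.02,0,0.05],"yaw": 0},
])

```text
clock: 29.2
eef_pos: [0.644, 0.1623, 0.0405]
ee_rot: [[1.0, 0.002, 0.016], [0.002, -1.0, -0.0], [0.016, 0.0, -1.0]]
ft_force: [-2.8, -0.6, 12.7]
finger_gap: 0.0416
```

```bash
python3 settle.py 4
```

```text
settled [0.6439 0.1623 0.0405] tilt [ 0.0159 -0.0004] gap 0.0416 F [-0.5  0.4  4.5]
```

Call:
carry_out([
  {"gripper": 100,"linear": [0,0,0],"yaw": 0},
  {"gripper": 0,"linear": [0,0,0],"yaw": 0},
])

```text
clock: 29.6
eef_pos: [0.644, 0.1623, 0.0405]
ee_rot: [[1.0, 0.002, 0.016], [0.002, -1.0, -0.0], [0.016, 0.0, -1.0]]
ft_force: [0.1, -0.3, 0.5]
finger_gap: 0.054
```

```bash
python3 settle.py 7
```

```text
settled [0.6439 0.1623 0.0404] tilt [ 0.0159 -0.0004] gap 0.0823 F [-0.3 -0.1 -0.6]
```

Call:
carry_out([
  {"gripper": 0,"linear": [0,0,-0.6],"yaw": 0},
  {"gripper": 0,"linear": [0,0,-1],"yaw": 0},
  {"gripper": 0,"linear": [0,0,-1],"yaw": 0},
  {"gripper": 0,"linear": [0,0,-1],"yaw": 0},
  {"gripper": 0,"linear": [-0.5,0,-1],"yaw": 0},
  {"gripper": 0,"linear": [-1,-0.5,-0.6],"yaw": 0},
  {"gripper": 0,"linear": [-1,-1,0],"yaw": 0},
  {"gripper": 0,"linear": [-1,-1,0],"yaw": 0},
])

```text
clock: 30.75
eef_pos: [0.5379, 0.2355, 0.2]
ee_rot: [[1.0, -0.005, 0.018], [-0.005, -1.0, -0.001], [0.018, 0.001, -1.0]]
ft_force: [1.3, -0.2, 0.1]
finger_gap: 0.0877
```

Call:
carry_out([
  {"gripper": 0,"linear": [-1,-1,0],"yaw": 0},
  {"gripper": 0,"linear": [-1,-1,0],"yaw": 0},
  {"gripper": 0,"linear": [-0.5,-1,0],"yaw": 0},
  {"gripper": 0,"linear": [-0.5,-1,0],"yaw": 0},
  {"gripper": 0,"linear": [0,-1,0],"yaw": 0},
  {"gripper": 0,"linear": [0,-0.7,0],"yaw": 0},
])

```text
clock: 31.35
eef_pos: [0.4397, 0.4132, 0.2]
ee_rot: [[1.0, -0.004, 0.018], [-0.004, -1.0, 0.0], [0.018, -0.0, -1.0]]
ft_force: [-0.7, -0.4, 0.1]
finger_gap: 0.0881
```

```bash
python3 settle.py 4; python3 -c "
from h import *
cv2.imwrite('pics/s11.png',camera('scene'));cv2.imwrite('pics/t11.png',camera('top'))"
```

```text
settled [0.4401 0.411  0.1995] tilt [ 0.0169 -0.0012] gap 0.0879 F [-0.1 -1.  -0.4]
```

View pics/s11.png

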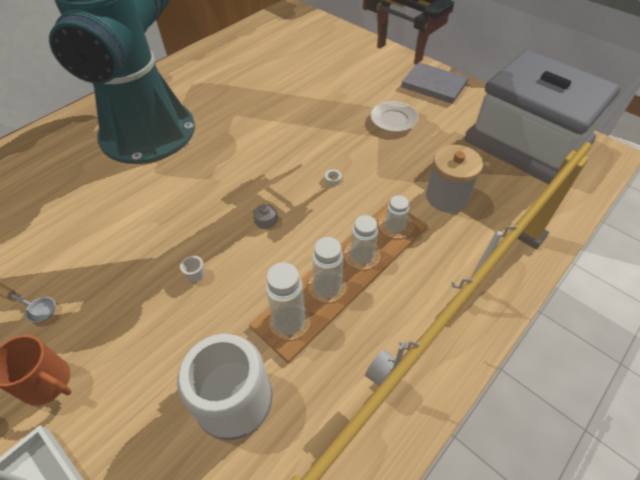

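View pics/t11.png

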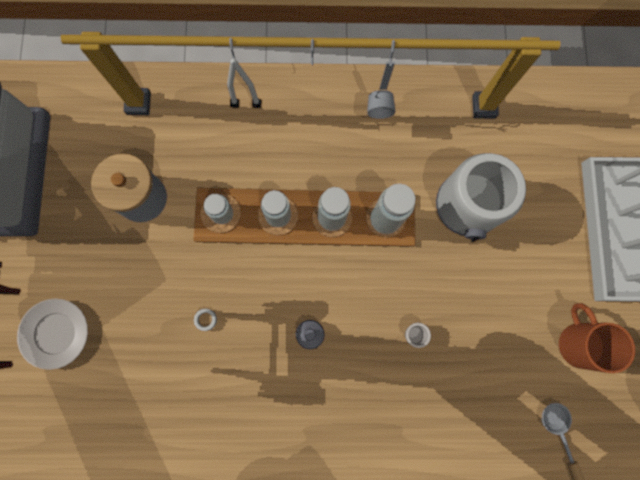

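```bash
python3 - <<'E'
from h import *
np.set_printoptions(precision=4,suppress=True)
t=cv2.imread("pics/top0.png");T=cv2.imread("pics/t11.png");S=cv2.imread("pics/s11.png")
def cap(im,seed,w):
    y,x=seed;r=im.min(2);ref=np.median(r[y-2:y+3,x-2:x+3])
    sub=cv2.resize(r[y-w:y+w+1,x-w:x+w+1],None,fx=4,fy=4,interpolation=cv2.INTER_CUBIC)
    n,l,st,c=cv2.connectedComponentsWithStats((sub>ref*.9).astype(np.uint8));k=l[4*w+2,4*w+2]
    cs,_=cv2.findContours((l==k).astype(np.uint8),0,1);e=cv2.fitEllipse(cv2.convexHull(max(cs,key=cv2.contourArea)))
    return np.array([(e[0][1]+.5)/4-.5+y-w,(e[0][0]+.5)/4-.5+x-w]),np.array(e[1])/4
mt=dict(a=[.6424,.165],b=[.6386,.0612],c=[.6365,-.0363],d=[.6361,-.1336])
ms=dict(a=[.6462,.1611],b=[.6426,.0579],c=[.6404,-.0398],d=[.6397,-.1366])
for n,ts,ss,h in [("d",(199,398),(274,284),.16),("c",(203,334),(249,327),.135),("b",(204,275),(225,365),.11),("a",(207,216),(203,399),.085)]:
    a=cap(T,ts,20);b=cap(S,ss,18)
    p=atz("top",a[0],h)[:2];q=atz("scene",b[0],h)[:2]
    print(n,p,p-mt[n],q,q-ms[n],a[1],b[1],tri(ray("top",a[0]),ray("scene",b[0]))[0])
s=get_state();print(s["clock"])
camera("top");print([(r["conf"],r["position"]) for r in mark_of("top","timer")])
E
```

```text
d [ 0.6347 -0.1325] [-0.0014  0.0011] [ 0.6374 -0.1355] [-0.0023  0.0011] [28.5397 30.4817] [25.4013 30.7433] [ 0.6356 -0.1336  0.156 ]
c [ 0.6378 -0.0351] [0.0013 0.0012] [ 0.6402 -0.0382] [-0.0002  0.0016] [25.1558 26.6477] [20.137  25.2708] [ 0.6385 -0.0356  0.131 ]
b [0.6403 0.0622] [0.0017 0.001 ] [0.643  0.0592] [0.0004 0.0013] [21.6798 23.5203] [15.7661 20.8901] [0.6412 0.0623 0.1058]
a [0.6427 0.1632] [ 0.0003 -0.0018] [0.6456 0.1603] [-0.0006 -0.0008] [18.3518 20.2981] [12.361  17.1923] [0.6437 0.1639 0.0807]
31.65
[(0.89, [333.4, 312.1])]
```

All four are centred to about 2 mm, they stand upright, and the timer hasn't moved. The arm is clear.

```bash
python3 -c "
from bench import *
print(sign_off())"
```

```text
the job is handed in; nothing more can be done
None
```

All four bottles stand upright on their mats and are let go, in order from the warmer: d, c, b, a (tallest to shortest). I handed the job in at about 31.7 s on the robot clock.

- **Centring:** in the last check, both fixed cameras put every bottle within about 2.5 mm of its mat's centre.
- **Heights:** the triangulated cap tops came out about 4 mm below the stated heights, both before and after the moves. The two cameras disagree by about 3–4 mm in position, so I averaged them to aim the moves.
- **Timer:** the network found it within about 2 px of where it was at the start, and nothing was seen to topple.
- **Forces:** the highest wrist force I saw in a reading was about 13 N, when setting bottles down.
- **Tool tilt:** the tool built up a lean of up to about 2° while moving, because each row starts from the measured pose. Letting it settle between rows kept the lean small, and the bottles still stood straight.

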